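# Turn the shaker tray round, load the dishes and clamp it

## Task

The blue tray lies back to front in the shaker. Work the red-knobbed lever through its zigzag gate to the green-dot notch to draw back the clamp, lift the tray clear by its black grip, turn it half round and seat it flush again with its yellow end at the clamp, and only then set every dish that stands on the bench upright and flat in a tray pocket of its own. Finally work the lever back through the gate to the red-dot notch so that the clamp holds the tray, and do not knock over or push aside the blue-capped bottle.

Things in the scene. Friction and masses are not known exactly. Their poses are not given: they have to be found in the camera images.
- shaker: White shaker, 168 mm (its x) by 210 mm (its y), fixed; grey control box (100 x 94 mm, 66 mm high) at its -y end, centred at y = -155 mm. Origin: centre of the underside, on the bench; z up. In its middle is a recess 140 x 182 mm, floor 30 mm and rim 44 mm above the bench. A steel clamp tongue lies on the middle of the -y rim, between two yellow stripes.
- lever_knob (a point): Centre of the red ball knob, 28 mm in diameter, on top of the gate lever (rod of 8 mm diameter). The lever tilts about a pivot at shaker x = 0, y = -155 mm, z = 20 mm; the knob centre is 130 mm from the pivot. The lever stays where it is left (about 1 N moves it). The ball may turn in the fingers as the lever tilts.
- gate_fore (a joint): Tilt of the lever toward the shaker's +x, rad. Knob from pivot in the shaker's frame: x = 0.130 sin(fore) cos(side), y = 0.130 sin(side), z = 0.130 cos(fore) cos(side). Z-shaped gate with three straight legs, (fore, side): red-dot notch (0.32, 0.20), corner (0, 0.20), corner (0, -0.20), green-dot notch (-0.32, -0.20); about 0.04 rad of play either side.
- gate_side (a joint): Tilt of the lever toward the shaker's +y (toward the tray), rad; see gate_fore.
- tray: Blue tray, 136 mm (its x) by 178 mm (its y) by 14 mm, about 0.35 kg, in the recess with 2 mm of play all round (its lowest 4 mm are 3 mm narrower each side). Origin: centre of the underside; z up. Seated, the origin is on the recess floor and the top flush with the rim. It starts a half turn off and must end with its axes along the shaker's. Four pockets, 62 x 62 mm, 4 mm deep.
- yellow_end (a point): Middle of the top of the tray's yellow end bar, at the tray's y = -82.5 mm.
- recess (a point): Centre of the recess floor of the shaker, axes as the shaker's.
- pocket0 (a point): Centre of the floor of the tray pocket at the tray's x = -33, y = -45 mm (10 mm above the tray's underside).
- pocket1 (a point): Pocket floor centre at the tray's x = -33, y = +45 mm.
- pocket2 (a point): Pocket floor centre at the tray's x = +33, y = -45 mm.
- pocket3 (a point): Pocket floor centre at the tray's x = +33, y = +45 mm.
- dish0: Closed round petri dish with pinkish filling, 57 mm in diameter, 14 mm high, 30 g; may be absent (two to four stand on the bench right of the shaker). Origin: centre of its underside; z up. In a pocket it stands 10 mm above the rim and can be held by the upper part of its side, fingers closing along the tray's y (33 mm free between the two rows).
- dish1: As dish0; may be absent.
- dish2: As dish0; may be absent.
- dish3: As dish0; may be absent.
- bottle: White bottle with a blue cap, 56 mm in diameter, 104 mm high, standing at the back right of the bench; a bystander. Origin: centre of its underside.
- clamp (a joint): Slide of the clamp tongue (30 mm wide in x, 46 to 52 mm above the bench) toward the tray, m; driven by the lever only. +0.008: lever in the red notch, tongue about 12 mm over the tray's end; -0.007: lever in the green notch, tongue clear of the tray.
- grip_top (a point): Centre of the top of the tray's black grip, an upright square post 22 x 22 mm in the tray's centre with faces along the tray's x and y, from 14 to 56 mm above the tray's underside.
Things that resemble listed ones, but are neither listed nor needed, are in the scene too. Leave any turquoise look-alike of the dish2 alone.

How it is judged:
By the outcome, as a careful person would: the job done as asked, in the order asked, and still so for the second after the job is handed in, with the robot touching nothing.
Of dish0, dish1, dish2, dish3 only 2 to 4 are there at a start; the rules pass over those that are not, and their reading is None.
At some moment in a run one of dish0, dish1, dish2, dish3 may be knocked a few centimetres aside while the robot is not near it.
Once in a run the grip may slacken for a moment while it holds something.
It also fails if it takes over 210 s, if anything falls off the work surface, if the arm or the gripper's body presses on something with over 40 N, if the wrist force passes 120 N, or if a joint passes its speed limit or range.

## Robot

A 6-joint arm with a two-finger parallel gripper is mounted at the origin on a cart in front of the work surface, level with it; the furniture and walls round the work are solid. World frame = base frame: x ahead of the robot, y to its left, z up, the work surface at z = 0. Lengths are in mm, angles in degrees, forces in N, time in s.
With the tool pointing down it reaches from about 250 to 800 mm from the base axis. Payload 8.5 kg.
Tool frame: the origin (TCP) lies midway between the tips of the shut fingers; the grasp point (between the pads) lies 19 mm behind it; z points along the fingers, y is the line along which they close (so a half turn about z gives the same grasp; the last joint's range is limited). The gripper opens to 85 mm and grips with 20 to 120 N. Pads are 22 mm wide; open, the fingers measure 114 mm over their backs; the gripper's body (76 mm by 85 mm) begins 54 mm behind the grasp point. The pads swing forward as they close: fully open they stand 13 mm farther back than shut.
Start: joints at [77.12, 13.648, -0.773, 75.585, 0, 90], TCP at [117.017, 511.748, 231.276] pointing down, gripper open.
Joint ranges: [-152.45, 152.45], [-59.26, 108.67], [-65.41, 83.53], [-104.44, 129.93], [-82.83, 76.93], [-180, 180]. Speed limits (degrees/s): [127.2, 127.2, 159.86, 180, 180, 180].

## Interface

Orientations are given as [roll, pitch, yaw] about the fixed x, y, z axes, in that order (R = Rz(yaw) Ry(pitch) Rx(roll)).
In Python, from bench import readout, cams, job gives the robot as it stands. The module is installed in compiled form; this text tells all that it offers.
- The arm moves only by the tool hand_motion, called in YAML: its name, and indented under it one key for each argument. Schema: {"type":"object","properties":{"steps":{"type":"array","items":{"type":"object","properties":{"finger_gap":{"type":"number"},"pos":{"type":"array","items":{"type":"number"},"minItems":3,"maxItems":3},"turn":{"type":"number"}},"additionalProperties":false,"required":["finger_gap"]},"minItems":1,"maxItems":8},"only":{"type":"string"},"quiet":{"type":"boolean"},"lines":{"type":"string"}},"required":["steps"],"additionalProperties":false}. steps is a list of rows, 1 to 8 of them, each an object with the fields finger_gap (the opening from 0.0 (shut) to 1.0 (fully open)), pos (a list: dx, dy, dz in fractions of the full range, 1 being 750 mm), turn (a turn about the tool's z in parts of the range, where 1.0 means 360 degrees); a field left out counts as zero (the opening has to be given); each row is the pose to reach, as a shift and turn from the pose commanded when the call began, along the tool's axes at that moment; what a row does not reach only later rows make up. A row lasts 1/10 s, in which the tool goes at most 50 mm and 8.59 degrees, less where a joint would pass 70% of its speed; a pose out of reach is approached as far as the arm can. The fingers move at their own pace and stop on an object; the grip force is fixed at half the most. Time passes only in rows, so rows that do not move let the fingers close. The tool returns the time, the measured TCP pose, the force, the opening and the grip force at its end. only (a regular expression) keeps the lines of the reply that match it, lines (a string "A,B") keeps lines A to B, and quiet returns only ok. A shift or turn number past 1, either way, is cut back to 1. Input that does not fit is refused with a message, and nothing moves.
- readout.sense(): the state, without advancing time (a new reading comes with each control period).
- cams.get_image(name): name is "scene" or "top"; returns the picture (400x640x3 uint8, red, green, blue); there is no depth.
- cams.camera_params(name): a dict with "fx", "fy", "cx", "cy" (pixels), "dist_coeffs" ([k1, k2, p1, p2, k3] as OpenCV has them; the pictures are not rectified), "R" (3x3) and "t" (3): a world point X has camera coordinates R X + t. Camera axes: x right, y down, z forward; pixel columns grow to the right and rows downward; lengths in mm; the calibration is good to about 2 mm. A picture is of the moment at which its call begins. camera_params takes no time and is no camera call.
- job.sign_off(): hands the job in; it is judged then, once.
The state is a dict: "t": time; "joint_positions": joint angles; "qd": joint speeds; "joint_efforts": joint torques, N m; "ee_pos": TCP position; "tool_rot": TCP orientation; "contact_force": force on the tool from outside, world axes, zero at the start; "ft_torque": the same for the moment, N m; "width": opening from 0.0 (shut) to 1.0 (fully open); "grip_force": force on a finger pad.
Only numpy, scipy, OpenCV 4.12 (cv2) and the standard library are available. Lean on these libraries where they do the work, as an engineer would, in place of code of your own. Each camera call takes 0.05 s, during which the arm holds its last target. There are 200 camera calls.

## Working session

There is one attempt and no reset: what is moved stays moved. The work goes in short steps, Python scripts to look and compute and a tool call to move; the robot and the scene stay as the last step left them, time stands still between calls to the robot, and variables do not carry over. Pictures are saved under pics/ and viewed, at most 14 in all, crops included, and the job is handed in when it is done.

```bash
mkdir -p pics
```

Create h.py:
```python
import numpy as np, cv2
from bench import readout, cams, job
def shot(name,fn,crop=None,scale=1):
    im=cams.get_image(name); cv2.imwrite('pics/raw_'+fn,im[:,:,::-1])
    save(im,fn,crop,scale); return im
def save(im,fn,crop=None,scale=1):
    if crop: im=im[crop[1]:crop[3],crop[0]:crop[2]]
    im=cv2.resize(im,None,fx=scale,fy=scale,interpolation=cv2.INTER_CUBIC)
    cv2.imwrite('pics/'+fn,im[:,:,::-1])
def P(name):
    p=cams.camera_params(name); K=np.array([[p['fx'],0,p['cx']],[0,p['fy'],p['cy']],[0,0,1.]])
    return K,np.array(p['dist_coeffs'],float),np.array(p['R'],float),np.array(p['t'],float).ravel()
def w(name,uv,z):
    K,d,R,t=P(name); u=cv2.undistortPoints(np.array([[uv]],float),K,d)[0,0]
    r=R.T@np.array([u[0],u[1],1]); c=-R.T@t
    return c+r*(z-c[2])/r[2]
def px(name,X):
    K,d,R,t=P(name); return cv2.projectPoints(np.array(X,float).reshape(-1,1,3),cv2.Rodrigues(R)[0],t,K,d)[0].reshape(-1,2)
```

Run:
```python
from h import *
shot('scene','s0.png'); shot('top','t0.png')
for n in('scene','top'):
    K,d,R,t=P(n); print(n,K[0,0],R.round(2).tolist(),(-R.T@t).round())
s=readout.sense(); print(s)
```

```text
scene 374.4835335965071 [[0.56, -0.83, 0.0], [-0.55, -0.37, -0.75], [0.63, 0.42, -0.66]] [ -28. -320.  762.]
top 392.05454955056445 [[0.03, -1.0, 0.01], [-1.0, -0.03, -0.04], [0.04, -0.01, -1.0]] [ 527.   83. 1269.]
{'t': 0.1, 'joint_positions': array([ 7.71172641e+01,  1.36775417e+01, -8.10028377e-01,  7.55857258e+01,
        6.83036485e-04,  9.00004601e+01]), 'qd': array([-0.05155677, -0.01840145,  0.05329333,  0.11011266, -0.05094944,
       -0.1012113 ]), 'joint_efforts': array([-1.02874721e-03, -5.39720500e+01,  3.46998096e+01,  1.33749095e-02,
       -5.94887024e-05, -2.08053069e-05]), 'ee_pos': array([116.96687923, 511.42868315, 230.75588431]), 'tool_rot': array([-1.79926704e+02, -6.82447345e-04,  1.67116803e+02]), 'contact_force': array([-0.29087793, -0.88048166,  0.01472164]), 'ft_torque': array([0.00887125, 0.01305037, 0.02504761]), 'grip_force': 0.0, 'width': 1.0011893116069959}
```

View pics/s0.png

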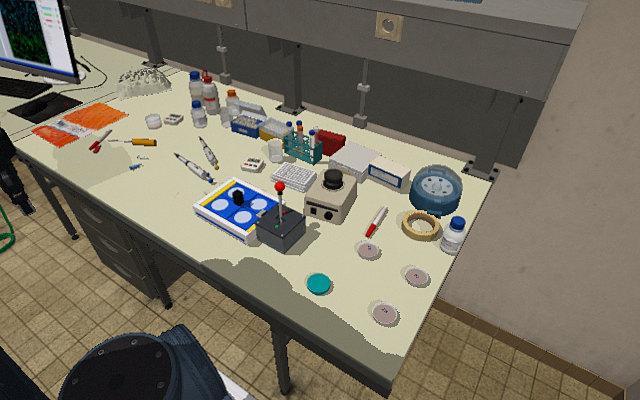

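View pics/t0.png

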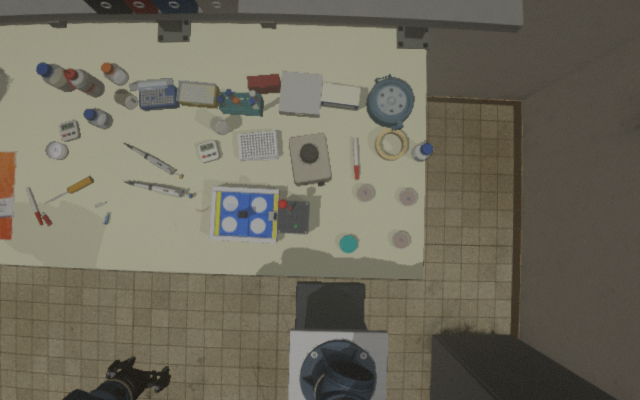

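The overview shows the shaker at about (245,214) in the top view, with the lever box to its right. The three pinkish dishes are at (366,192), (408,197) and (401,239), a turquoise decoy is at (349,243) and the bottle is at (423,151).

Run:
```python
from h import *
im=cv2.imread('pics/raw_t0.png')[:,:,::-1]; save(im,'t0a.png',(200,175,320,255),6.6)
save(im,'t0b.png',(330,130,440,255),4.8)
im=cv2.imread('pics/raw_s0.png')[:,:,::-1]; save(im,'s0a.png',(185,165,325,260),5.7)
```

```text
(no output)
```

View pics/t0a.png

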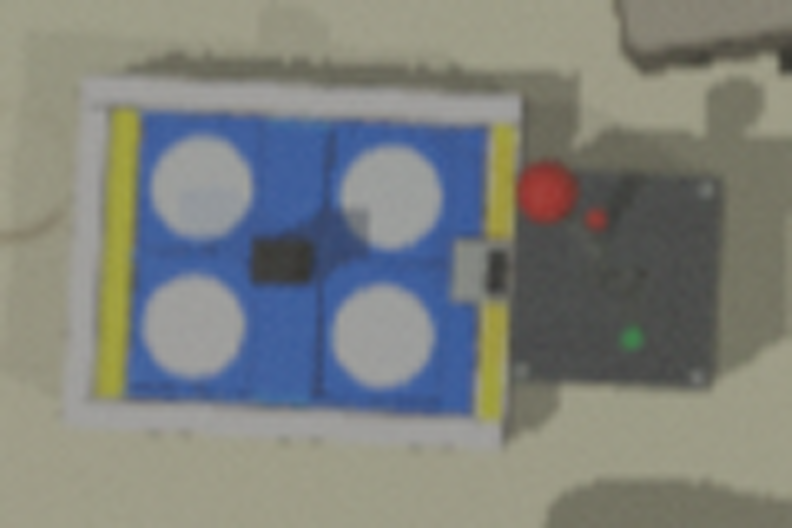

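View pics/t0b.png

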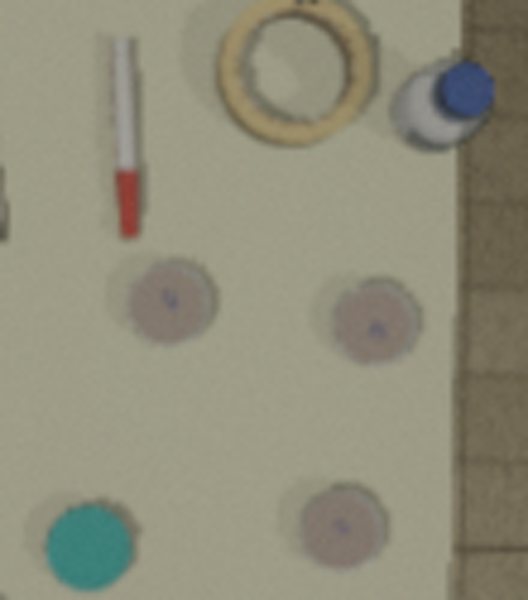

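View pics/s0a.png

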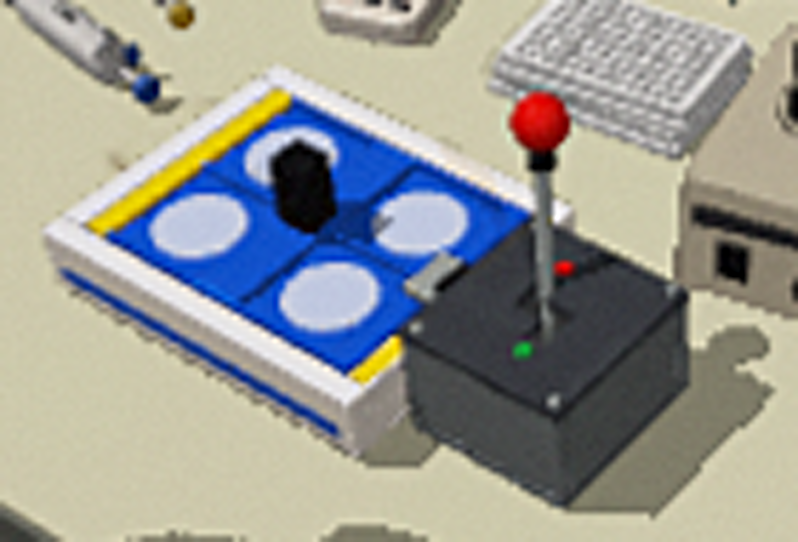

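Create fit.py:
```python
from h import *
from scipy.optimize import least_squares
def un(p,s,o): return (np.array(p,float)+.5)/s-.5+np.array(o)
T=[((202,188),(33,45,40)),((392,197),(33,-45,40)),((193,327),(-33,45,40)),((383,336),(-33,-45,40)),((283,261),(0,0,86)),
((720,178),(50,-202,66)),((710,388),(-50,-202,66)),((85,77),(84,105,44)),((520,95),(84,-105,44)),((503,443),(-84,-105,44)),((70,425),(-84,105,44))]
S=[((292,157),(33,45,40)),((420,222),(33,-45,40)),((198,225),(-33,45,40)),((330,295),(-33,-45,40)),((303,155),(0,0,86)),((553,413),(-50,-202,66)),((688,293),(50,-202,66)),((275,68),(84,105,44)),((47,232),(-84,105,44)),((348,405),(-84,-105,44))]
def m(q,b):
    c,s=np.cos(q[2]),np.sin(q[2]); b=np.array(b,float); return np.c_[b[:,0]*c-b[:,1]*s+q[0],b[:,0]*s+b[:,1]*c+q[1],b[:,2]]
ut=un([a for a,_ in T],6.6,(200,175)); us=un([a for a,_ in S],5.7,(185,165))
rt=lambda q:px('top',m(q,[b for _,b in T]))-ut
rs=lambda q:px('scene',m(q,[b for _,b in S]))-us
for f in (rt,rs,lambda q:np.r_[rt(q),rs(q)]):
    r=least_squares(lambda q:f(q).ravel(),[450,200,0],loss='soft_l1',x_scale=[1,1,.01]); print(r.x[:2].round(1),np.degrees(r.x[2]).round(2)); print(f(r.x).round(1).tolist())
print('knob', w('top',un((547,193),6.6,(200,175)),145), w('scene',un((540,122),5.7,(185,165)),145))
for n,p in dict(a=(172,300),b=(376,321),c=(343,525),dec=(90,546)).items(): print(n,w('top',un(p,4.8,(330,130)),14).round(1))
for n,p in dict(a=(368,250),b=(416.5,276),c=(385,313)).items(): print(n,w('scene',p,12).round(1))
print('bottle',w('top',un((466,90),4.8,(330,130)),104).round(1))
```

```bash
python3 fit.py
```

```text
[519.2 310.5] -1.02
[[0.2, -0.1], [-0.1, -0.1], [0.5, -0.1], [0.2, -0.1], [-1.2, 0.1], [0.3, -0.6], [0.3, 0.2], [-0.4, -0.4], [0.3, -0.1], [0.2, 1.0], [-1.0, 0.4]]
[519.1 308.9] -1.37
[[-0.0, -0.0], [0.1, 0.2], [0.3, 0.1], [0.0, 0.3], [-0.9, -0.1], [0.5, 0.8], [0.3, -0.4], [0.4, -1.0], [-1.2, -0.6], [-0.0, 0.0]]
[519.2 309.8] -1.16
[[0.4, -0.1], [0.2, -0.1], [0.6, -0.2], [0.4, -0.1], [-1.0, 0.0], [0.6, -0.4], [0.5, 0.3], [-0.1, -0.5], [0.6, 0.0], [0.4, 1.0], [-0.9, 0.3], [-0.3, -0.1], [-0.1, -0.0], [0.1, -0.0], [-0.1, 0.1], [-1.1, -0.2], [0.5, 0.5], [0.1, -0.8], [0.0, -1.1], [-1.4, -0.6], [-0.1, -0.2]]
knob [552.68237957 181.7585526  145.        ] [550.30071339 177.95704359 145.        ]
a [601.  -71.8  14. ]
b [ 590.9 -209.7   14. ]
c [ 453.6 -190.5   14. ]
dec [435.3 -21.1  14. ]
a [594.1 -73.1  12. ]
b [ 585.5 -212.6   12. ]
c [ 448.3 -193.2   12. ]
bottle [ 733.4 -243.3  104. ]
```

Create go.py:
```python
import sys; from h import *
from scipy.spatial.transform import Rotation as Ro
s=readout.sense(); p=s['ee_pos']; r,pt,y=s['tool_rot']
if len(sys.argv)>1:
    X=np.array(list(map(float,sys.argv[1:4]))); Y=float(sys.argv[4]) if len(sys.argv)>4 else y
    d=Ro.from_euler('xyz',[180 if r>0 else -180,0,y],degrees=True).inv().apply(X-p)
    print('shift',d.round(1),'turn',round((y-Y+180)%360-180,1),'dist',np.linalg.norm(X-p).round(),'j6',s['joint_positions'][5].round())
else: print(s['t'],p.round(1),s['tool_rot'].round(1),s['contact_force'].round(1),round(s['width'],3),s['grip_force'])
```

```bash
python3 go.py 554.5 180 210 178.9
```

```text
shift [-500.4 -225.5   20.8] turn -11.8 dist 549.0 j6 90.0
```

The manual's scale: shifts go in shares of 750 mm and turns go in shares of 360 degrees. Converting my numbers, -250 mm / 750 = -0.3333, -210 mm / 750 = -0.28.

hand_motion:
  steps:
    - {"finger_gap": 1, "pos": [-0.056, -0.0253, 0.0027]}
    - {"finger_gap": 1, "pos": [-0.112, -0.0507, 0.0053]}
    - {"finger_gap": 1, "pos": [-0.168, -0.076, 0.008]}
    - {"finger_gap": 1, "pos": [-0.224, -0.1, 0.0107]}
    - {"finger_gap": 1, "pos": [-0.28, -0.1253, 0.0133]}
    - {"finger_gap": 1, "pos": [-0.3333, -0.1507, 0.0133]}

```text
t: 0.7
ee_pos: [336.6, 344.3, 220.9]
tool_rot: [-180.0, -0.0, 167.1]
contact_force: [0.5, 0.6, 0.0]
width: 0.999
grip_force: 0.0
```

hand_motion:
  steps:
    - {"finger_gap": 1, "pos": [-0.056, -0.0253, 0.0027], "turn": -0.0056}
    - {"finger_gap": 1, "pos": [-0.112, -0.0507, 0.0053], "turn": -0.0111}
    - {"finger_gap": 1, "pos": [-0.168, -0.076, 0.008], "turn": -0.0167}
    - {"finger_gap": 1, "pos": [-0.224, -0.1, 0.0107], "turn": -0.0222}
    - {"finger_gap": 1, "pos": [-0.28, -0.1253, 0.0133], "turn": -0.0328}
    - {"finger_gap": 1, "pos": [-0.3339, -0.15, 0.0144], "turn": -0.0328}
    - {"finger_gap": 1, "pos": [-0.3339, -0.15, 0.0144], "turn": -0.0328}
    - {"finger_gap": 1, "pos": [-0.3339, -0.15, 0.0144], "turn": -0.0328}

```text
t: 1.5
ee_pos: [554.7, 179.5, 209.6]
tool_rot: [-180.0, -0.1, 178.8]
contact_force: [-1.2, 0.3, -0.1]
width: 0.998
grip_force: 0.0
```

```bash
python3 go.py 554.5 180 120 178.9
```

```text
shift [ 0.3  0.5 89.6] turn -0.1 dist 90.0 j6 19.0
```

hand_motion:
  steps:
    - {"finger_gap": 1, "pos": [0, 0.0007, 0.0533]}
    - {"finger_gap": 1, "pos": [0, 0.0007, 0.0933]}
    - {"finger_gap": 1, "pos": [0, 0.0007, 0.112]}
    - {"finger_gap": 1, "pos": [0, 0.0007, 0.1195]}
    - {"finger_gap": 0, "pos": [0, 0.0007, 0.1195]}
    - {"finger_gap": 0, "pos": [0, 0.0007, 0.1195]}
    - {"finger_gap": 0, "pos": [0, 0.0007, 0.1195]}
    - {"finger_gap": 0, "pos": [0, 0.0007, 0.1195]}

```text
t: 2.3
ee_pos: [555.0, 181.1, 121.8]
tool_rot: [180.0, 0.1, 178.9]
contact_force: [0.3, 0.2, 0.9]
width: 0.327
grip_force: 0.4
```

```bash
python3 -c "
from h import *
shot('scene','s1.png',(230,130,330,230),5)"; python3 go.py 555 180 120
```

```text
shift [ 0.3 -1.2  2. ] turn 0.0 dist 2.0 j6 19.0
```

View pics/s1.png

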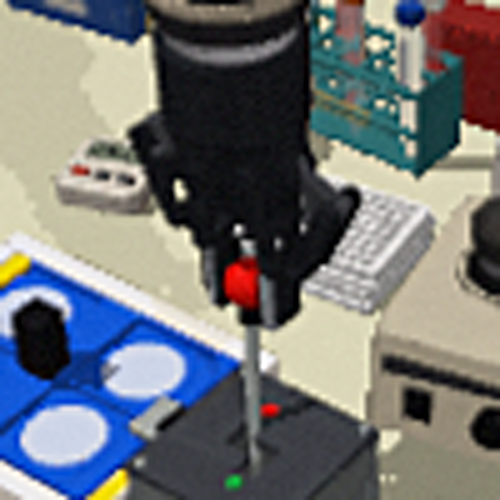

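To row units: 38.5 mm / 750 = 0.0513, -6.5 mm / 750 = -0.0087.

hand_motion:
  steps:
    - {"finger_gap": 0}
    - {"finger_gap": 0}
    - {"finger_gap": 0, "pos": [0.0133, 0, -0.0033]}
    - {"finger_gap": 0, "pos": [0.0267, 0, -0.006]}
    - {"finger_gap": 0, "pos": [0.04, 0, -0.008]}
    - {"finger_gap": 0, "pos": [0.0513, 0, -0.0087]}
    - {"finger_gap": 0, "pos": [0.0513, 0, -0.0087]}
    - {"finger_gap": 0, "pos": [0.0513, 0, -0.0087]}

```text
t: 3.15
ee_pos: [515.7, 181.5, 127.5]
tool_rot: [-180.0, -0.0, 178.9]
contact_force: [0.2, 0.8, 3.3]
width: 0.292
grip_force: 59.4
```

```bash
python3 go.py 516.7 180.8 127
```

```text
shift [-1.  -0.7  0.5] turn 0.0 dist 1.0 j6 21.0
```

To row units: -51.5 mm / 750 = -0.0687, -40 mm / 750 = -0.0533.

hand_motion:
  steps:
    - {"finger_gap": 0, "pos": [-0.0013, -0.0133, -0.002]}
    - {"finger_gap": 0, "pos": [-0.0013, -0.0267, -0.0033]}
    - {"finger_gap": 0, "pos": [-0.0013, -0.04, -0.0033]}
    - {"finger_gap": 0, "pos": [-0.0013, -0.0533, -0.002]}
    - {"finger_gap": 0, "pos": [-0.0013, -0.0687, 0]}
    - {"finger_gap": 0, "pos": [-0.0013, -0.0687, 0]}
    - {"finger_gap": 0, "pos": [-0.0013, -0.0687, 0]}

```text
t: 3.85
ee_pos: [504.8, 130.7, 125.0]
tool_rot: [179.9, -1.2, 179.1]
contact_force: [-40.3, 14.3, 16.4]
width: 0.003
grip_force: 19.9
```

hand_motion:
  steps:
    - {"finger_gap": 0, "pos": [0.0133, 0, 0.0013]}
    - {"finger_gap": 0, "pos": [0.0267, 0, 0.0027]}
    - {"finger_gap": 0, "pos": [0.04, 0, 0.0053]}
    - {"finger_gap": 0, "pos": [0.0533, 0, 0.0087]}
    - {"finger_gap": 0, "pos": [0.0533, 0, 0.0087]}
    - {"finger_gap": 0, "pos": [0.0533, 0, 0.0087]}

```text
t: 4.45
ee_pos: [476.4, 130.8, 121.0]
tool_rot: [-180.0, 0.0, 178.9]
contact_force: [1.1, 0.2, -0.5]
width: 0.001
grip_force: 0.0
```

```bash
python3 -c "
from h import *
shot('scene','s2.png',(200,130,340,250),5)"
```

```text
(no output)
```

View pics/s2.png

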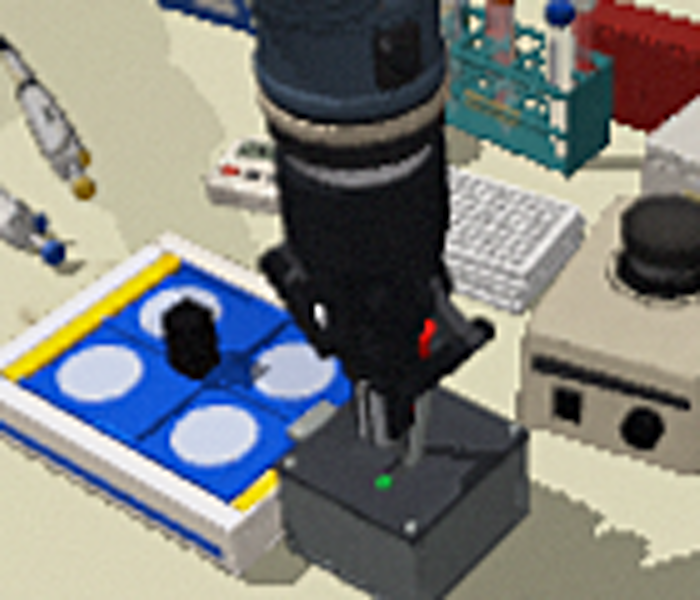

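To row units: 150 mm / 750 = 0.2, 120 mm / 750 = 0.16.

hand_motion:
  steps:
    - {"finger_gap": 0, "pos": [0.04, -0.0133, -0.04]}
    - {"finger_gap": 0, "pos": [0.08, -0.0267, -0.08]}
    - {"finger_gap": 0, "pos": [0.12, -0.04, -0.12]}
    - {"finger_gap": 1, "pos": [0.16, -0.04, -0.12]}
    - {"finger_gap": 1, "pos": [0.2, -0.04, -0.12]}
    - {"finger_gap": 1, "pos": [0.2, -0.04, -0.12]}

```text
t: 5.1
ee_pos: [323.1, 103.3, 211.4]
tool_rot: [180.0, 0.0, 178.9]
contact_force: [0.4, -0.9, 0.6]
width: 0.508
grip_force: 0.0
```

```bash
python3 -c "
from h import *
im=shot('top','t3.png',(255,175,335,235),5);im2=shot('scene','s3.png',(240,170,320,250),5)
a=cv2.imread('pics/t3.png');b=cv2.imread('pics/s3.png');h=max(len(a),len(b))
cv2.imwrite('pics/c3.png',np.hstack([cv2.copyMakeBorder(x,0,h-len(x),0,0,0) for x in(a,b)]))
print(px('top',[[516.7,181,147],[515,130,147]]))"
```

```text
[[282.26248022 216.38022033]
 [300.06758517 217.48901804]]
```

View pics/c3.png

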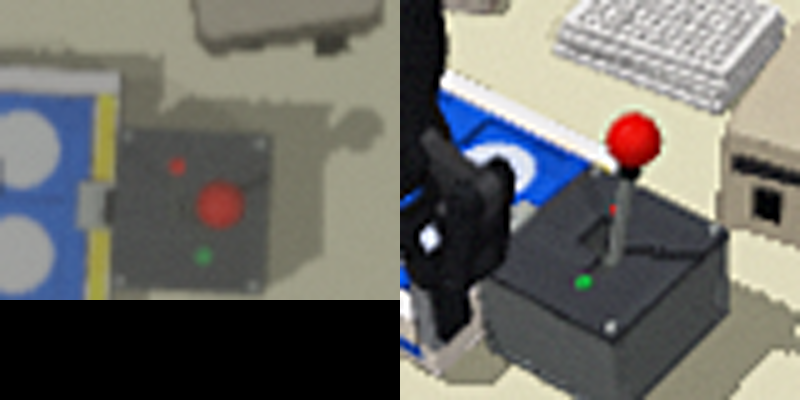

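The picture shows the knob in the middle leg at its -y corner, at top pixel (298.6,215.8). Legs 1 and 2 are done and only leg 3 is left.

```bash
python3 -c "
from h import *
print(w('top',(298.6,215.8),147),w('scene',(286.2,197.6),147))"; python3 go.py 520 131 205
```

```text
[519.70498723 134.33984191 147.        ] [521.59157069 133.6760301  147.        ]
shift [-193.3   30.7    6.4] turn 0.0 dist 196.0 j6 19.0
```

To row units: -193.9 mm / 750 = -0.2585, 33.7 mm / 750 = 0.0449, 68 degrees / 360 = 0.1889.

hand_motion:
  steps:
    - {"finger_gap": 1, "pos": [-0.04, 0.0067, 0], "turn": 0.0236}
    - {"finger_gap": 1, "pos": [-0.08, 0.0133, 0], "turn": 0.0472}
    - {"finger_gap": 1, "pos": [-0.12, 0.02, 0], "turn": 0.0708}
    - {"finger_gap": 1, "pos": [-0.16, 0.0267, 0], "turn": 0.0944}
    - {"finger_gap": 1, "pos": [-0.2, 0.0333, 0], "turn": 0.1181}
    - {"finger_gap": 1, "pos": [-0.24, 0.04, 0], "turn": 0.1417}
    - {"finger_gap": 1, "pos": [-0.2585, 0.0449, 0], "turn": 0.1653}
    - {"finger_gap": 1, "pos": [-0.2585, 0.0449, 0], "turn": 0.1889}

```text
t: 6.0
ee_pos: [523.5, 134.0, 209.5]
tool_rot: [-180.0, 0.0, 110.5]
contact_force: [-0.3, -0.0, 0.0]
width: 1.001
grip_force: 0.0
```

hand_motion:
  steps:
    - {"finger_gap": 1, "turn": 0.0236}
    - {"finger_gap": 1, "turn": 0.0472}
    - {"finger_gap": 1, "turn": 0.0611}
    - {"finger_gap": 1, "turn": 0.0611}

```text
t: 6.4
ee_pos: [521.4, 133.6, 210.2]
tool_rot: [-180.0, 0.0, 88.8]
contact_force: [-0.4, 0.5, -0.6]
width: 1.003
grip_force: 0.0
```

```bash
python3 go.py 520.5 134 128 88.9
```

```text
shift [ 0.3 -0.9 82.2] turn -0.1 dist 82.0 j6 106.0
```

To row units: 82 mm / 750 = 0.1093, 70 mm / 750 = 0.0933.

hand_motion:
  steps:
    - {"finger_gap": 1, "pos": [0, -0.0013, 0.0533]}
    - {"finger_gap": 1, "pos": [0, -0.0013, 0.0933]}
    - {"finger_gap": 1, "pos": [0, -0.0013, 0.1093]}
    - {"finger_gap": 1, "pos": [0, -0.0013, 0.1093]}
    - {"finger_gap": 0, "pos": [0, -0.0013, 0.1093]}
    - {"finger_gap": 0, "pos": [0, -0.0013, 0.1093]}
    - {"finger_gap": 0, "pos": [0, -0.0013, 0.1093]}
    - {"finger_gap": 0, "pos": [0, -0.0013, 0.1093]}

```text
t: 7.2
ee_pos: [519.6, 133.8, 129.8]
tool_rot: [179.9, -0.0, 88.9]
contact_force: [2.3, -0.3, -0.7]
width: 0.331
grip_force: 0.4
```

hand_motion:
  steps:
    - {"finger_gap": 0}
    - {"finger_gap": 0}
    - {"finger_gap": 0, "pos": [-0.0013, -0.0133, 0]}
    - {"finger_gap": 0, "pos": [-0.0027, -0.0267, 0.002]}
    - {"finger_gap": 0, "pos": [-0.004, -0.04, 0.0047]}
    - {"finger_gap": 0, "pos": [-0.0053, -0.0613, 0.0087]}
    - {"finger_gap": 0, "pos": [-0.0053, -0.0613, 0.0087]}
    - {"finger_gap": 0, "pos": [-0.0053, -0.0613, 0.0087]}

```text
t: 8.0
ee_pos: [472.1, 130.5, 124.1]
tool_rot: [180.0, -0.0, 89.0]
contact_force: [-6.9, -1.6, 20.6]
width: 0.294
grip_force: 59.9
```

```bash
python3 go.py 475.6 130 122
```

```text
shift [-0.4  3.5  2.1] turn 0.0 dist 4.0 j6 106.0
```

To row units: -80 mm / 750 = -0.1067, -45 mm / 750 = -0.06.

hand_motion:
  steps:
    - {"finger_gap": 1}
    - {"finger_gap": 1}
    - {"finger_gap": 1}
    - {"finger_gap": 1, "pos": [0, 0, -0.06]}
    - {"finger_gap": 1, "pos": [0, 0, -0.1067]}
    - {"finger_gap": 1, "pos": [0, 0, -0.1067]}

```text
t: 8.6
ee_pos: [475.0, 131.2, 206.4]
tool_rot: [179.7, -0.1, 88.9]
contact_force: [1.3, 0.6, -0.4]
width: 0.998
grip_force: 0.0
```

```bash
python3 -c "
from h import *
im=shot('top','t4.png',(215,180,315,240),4);im2=shot('scene','s4.png',(200,170,300,250),4)
a=cv2.imread('pics/t4.png');b=cv2.imread('pics/s4.png');h=max(len(a),len(b))
cv2.imwrite('pics/c4.png',np.hstack([cv2.copyMakeBorder(x,0,h-len(x),0,0,0) for x in(a,b)]))"; python3 go.py 519.2 309.8 140 88.9
```

```text
shift [180.   42.6  62.7] turn 0.0 dist 195.0 j6 107.0
```

View pics/c4.png

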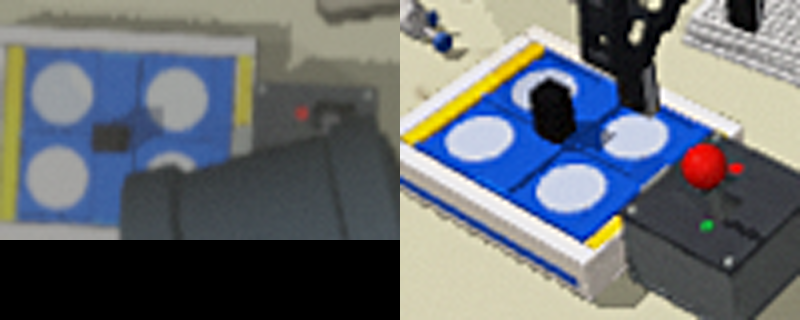

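To row units: 180 mm / 750 = 0.24, 135 mm / 750 = 0.18.

hand_motion:
  steps:
    - {"finger_gap": 1, "pos": [0.06, 0.0133, 0]}
    - {"finger_gap": 1, "pos": [0.12, 0.0267, 0]}
    - {"finger_gap": 1, "pos": [0.18, 0.0427, 0.04]}
    - {"finger_gap": 1, "pos": [0.24, 0.0568, 0.0836]}
    - {"finger_gap": 1, "pos": [0.24, 0.0568, 0.0836]}
    - {"finger_gap": 1, "pos": [0.24, 0.0568, 0.0836]}

```text
t: 9.3
ee_pos: [517.4, 310.2, 136.3]
tool_rot: [-179.7, 0.2, 89.0]
contact_force: [0.1, -0.8, -0.6]
width: 1.0
grip_force: 0.0
```

```bash
python3 -c "
from h import *
im=shot('top','t5.png',(215,180,315,240),4);im2=shot('scene','s5.png',(200,170,300,250),4)
a=cv2.imread('pics/t5.png');b=cv2.imread('pics/s5.png');h=max(len(a),len(b))
cv2.imwrite('pics/c5.png',np.hstack([cv2.copyMakeBorder(x,0,h-len(x),0,0,0) for x in(a,b)]))
print(px('scene',[475.6,130,141]),px('top',[475.6,130,141]))"; python3 go.py 519.2 309.8 52 88.9
```

```text
[[276.11810458 210.27156336]] [[299.74771903 231.18727194]]
shift [ 0.9  0.8 87.1] turn 0.0 dist 87.0 j6 122.0
```

View pics/c5.png

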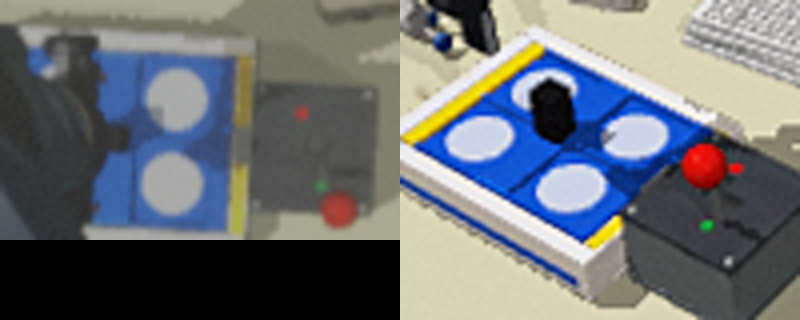

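To row units: 87 mm / 750 = 0.116, 80 mm / 750 = 0.1067.

hand_motion:
  steps:
    - {"finger_gap": 1, "pos": [0.0012, 0.0011, 0.04]}
    - {"finger_gap": 1, "pos": [0.0012, 0.0011, 0.08]}
    - {"finger_gap": 1, "pos": [0.0012, 0.0011, 0.1067]}
    - {"finger_gap": 1, "pos": [0.0012, 0.0011, 0.116]}
    - {"finger_gap": 1, "pos": [0.0012, 0.0011, 0.116]}
    - {"finger_gap": 0, "pos": [0.0012, 0.0011, 0.116]}
    - {"finger_gap": 0, "pos": [0.0012, 0.0011, 0.116]}
    - {"finger_gap": 0, "pos": [0.0012, 0.0011, 0.116]}

```text
t: 10.2
ee_pos: [520.4, 310.9, 53.8]
tool_rot: [179.9, -0.0, 88.9]
contact_force: [-0.0, 0.3, -0.5]
width: 0.516
grip_force: 0.0
```

hand_motion:
  steps:
    - {"finger_gap": 0}
    - {"finger_gap": 0}
    - {"finger_gap": 0}

```text
t: 10.5
ee_pos: [520.0, 310.9, 53.3]
tool_rot: [180.0, -0.0, 88.9]
contact_force: [-0.8, -0.9, 6.4]
width: 0.249
grip_force: 60.5
```

```bash
python3 go.py
```

```text
10.5 [520.  310.9  53.3] [180.   -0.   88.9] [-0.8 -0.9  6.4] 0.249 60.543431639671326
```

hand_motion:
  steps:
    - {"finger_gap": 0, "pos": [0, 0, -0.004]}
    - {"finger_gap": 0, "pos": [0, 0, -0.0133]}
    - {"finger_gap": 0, "pos": [0, 0, -0.0267]}
    - {"finger_gap": 0, "pos": [0, 0, -0.0467]}
    - {"finger_gap": 0, "pos": [0, 0, -0.0667]}
    - {"finger_gap": 0, "pos": [0, 0, -0.0667]}
    - {"finger_gap": 0, "pos": [0, 0, -0.0667]}

```text
t: 11.2
ee_pos: [520.0, 310.7, 102.9]
tool_rot: [180.0, -0.0, 88.9]
contact_force: [-0.6, -0.2, -3.5]
width: 0.246
grip_force: 59.5
```

```bash
python3 go.py
```

```text
11.2 [520.  310.7 102.9] [180.   -0.   88.9] [-0.6 -0.2 -3.5] 0.246 59.49691951274872
```

To row units: -62 degrees / 360 = -0.1722.

hand_motion:
  steps:
    - {"finger_gap": 0, "turn": -0.0194}
    - {"finger_gap": 0, "turn": -0.0417}
    - {"finger_gap": 0, "turn": -0.0639}
    - {"finger_gap": 0, "turn": -0.0861}
    - {"finger_gap": 0, "turn": -0.1083}
    - {"finger_gap": 0, "turn": -0.1306}
    - {"finger_gap": 0, "turn": -0.1528}
    - {"finger_gap": 0, "turn": -0.1722}

```text
t: 12.0
ee_pos: [519.2, 310.3, 101.6]
tool_rot: [-179.9, -0.0, 151.2]
contact_force: [-0.3, 0.5, -4.4]
width: 0.248
grip_force: 59.3
```

hand_motion:
  steps:
    - {"finger_gap": 0, "turn": -0.0222}
    - {"finger_gap": 0, "turn": -0.0444}
    - {"finger_gap": 0, "turn": -0.0667}
    - {"finger_gap": 0, "turn": -0.0889}
    - {"finger_gap": 0, "turn": -0.1111}
    - {"finger_gap": 0, "turn": -0.1333}
    - {"finger_gap": 0, "turn": -0.1556}
    - {"finger_gap": 0, "turn": -0.1722}

```text
t: 12.8
ee_pos: [519.2, 310.3, 101.6]
tool_rot: [180.0, -0.1, -146.8]
contact_force: [0.6, 0.7, -4.4]
width: 0.249
grip_force: 59.3
```

hand_motion:
  steps:
    - {"finger_gap": 0, "turn": -0.0222}
    - {"finger_gap": 0, "turn": -0.0444}
    - {"finger_gap": 0, "turn": -0.0667}
    - {"finger_gap": 0, "turn": -0.0889}
    - {"finger_gap": 0, "turn": -0.1111}
    - {"finger_gap": 0, "turn": -0.1333}
    - {"finger_gap": 0, "turn": -0.1556}
    - {"finger_gap": 0, "turn": -0.1556}

```text
t: 13.6
ee_pos: [519.3, 310.3, 101.7]
tool_rot: [179.9, -0.1, -91.0]
contact_force: [-0.6, -0.0, -3.9]
width: 0.243
grip_force: 59.3
```

```bash
python3 go.py 520 310 103 -91.1; python3 -c "
from h import *
im=shot('top','t6.png',(200,165,320,255),4);im2=shot('scene','s6.png',(185,155,305,255),4)
a=cv2.imread('pics/t6.png');b=cv2.imread('pics/s6.png');h=max(len(a),len(b))
cv2.imwrite('pics/c6.png',cv2.resize(np.hstack([cv2.copyMakeBorder(x,0,h-len(x),0,0,0) for x in(a,b)]),(800,333)))"
```

```text
shift [ 0.3 -0.7 -1.3] turn 0.1 dist 1.0 j6 -58.0
```

View pics/c6.png

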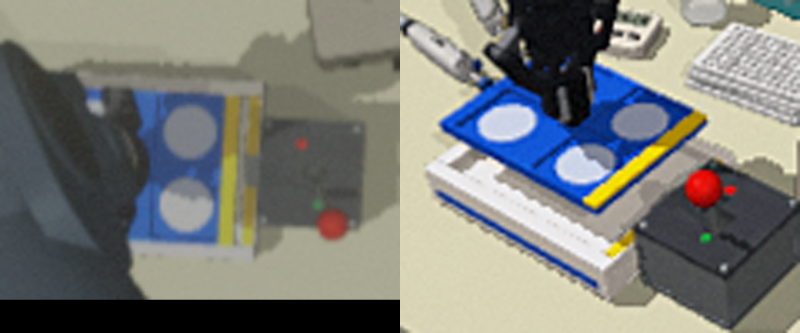

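Create meas.py:
```python
from h import *
def circ(fn,guess,rad=9):
    im=cv2.imread('pics/raw_'+fn)[:,:,::-1].astype(float); out=[]
    yy,xx=np.mgrid[:400,:640]
    for g in guess:
        wgt=np.clip(1-(im[:,:,2]-im[:,:,0])/(110 if 't' in fn else 150),0,1)*(np.hypot(xx-g[0],yy-g[1])<rad)
        c=np.array([(wgt*xx).sum(),(wgt*yy).sum()])/wgt.sum()
        wgt=np.clip(1-(im[:,:,2]-im[:,:,0])/(110 if 't' in fn else 150),0,1)*(np.hypot(xx-c[0],yy-c[1])<rad); out.append(np.array([(wgt*xx).sum(),(wgt*yy).sum()])/wgt.sum())
    return np.array(out)
```

Run:
```python
from meas import *
a=circ('t0.png',[(259,204.5),(257.5,225.5)]); wa=[w('top',p,40) for p in a]
b=circ('t6.png',[(257,204.3),(256.1,226.8)]); wb=[w('top',p,88.5) for p in b]
for x,y in((a,wa),(b,wb)):
    print(x.round(2).tolist(),np.round(y,1).tolist(),'mid',np.mean(y,0).round(2),'ang',np.degrees(np.arctan2(y[0][1]-y[1][1],y[0][0]-y[1][0])).round(2))
```

```text
[[258.62, 204.47], [257.49, 225.46]] [[550.9, 265.7, 40.0], [485.0, 267.1, 40.0]] mid [517.95 266.43  40.  ] ang -1.19
[[256.66, 204.19], [255.47, 226.14]] [[550.6, 264.5, 88.5], [484.5, 265.9, 88.5]] mid [517.53 265.17  88.5 ] ang -1.22
```

To row units: 36 mm / 750 = 0.048, -1.3 mm / 750 = -0.0017.

hand_motion:
  steps:
    - {"finger_gap": 0, "pos": [-0.0017, -0.0005, 0]}
    - {"finger_gap": 0, "pos": [-0.0017, -0.0005, 0.0133]}
    - {"finger_gap": 0, "pos": [-0.0017, -0.0005, 0.0267]}
    - {"finger_gap": 0, "pos": [-0.0017, -0.0005, 0.0373]}
    - {"finger_gap": 0, "pos": [-0.0017, -0.0005, 0.0427]}
    - {"finger_gap": 0, "pos": [-0.0017, -0.0005, 0.0453]}
    - {"finger_gap": 0, "pos": [-0.0017, -0.0005, 0.048]}
    - {"finger_gap": 0, "pos": [-0.0017, -0.0005, 0.048]}

```text
t: 14.5
ee_pos: [520.3, 312.0, 66.6]
tool_rot: [-180.0, -0.0, -91.1]
contact_force: [-0.1, -0.6, -3.5]
width: 0.245
grip_force: 59.3
```

hand_motion:
  steps:
    - {"finger_gap": 0, "pos": [0, 0, 0.0027]}
    - {"finger_gap": 0, "pos": [0, 0, 0.0053]}
    - {"finger_gap": 0, "pos": [0, 0, 0.008]}
    - {"finger_gap": 0, "pos": [0, 0, 0.008]}

```text
t: 14.9
ee_pos: [520.1, 311.8, 60.4]
tool_rot: [180.0, -0.0, -91.1]
contact_force: [0.6, 0.5, -4.4]
width: 0.248
grip_force: 59.3
```

hand_motion:
  steps:
    - {"finger_gap": 0, "pos": [0, 0, 0.0027]}
    - {"finger_gap": 0, "pos": [0, 0, 0.0053]}
    - {"finger_gap": 0, "pos": [0, 0, 0.008]}
    - {"finger_gap": 0, "pos": [0, 0, 0.008]}

```text
t: 15.3
ee_pos: [520.0, 311.8, 54.3]
tool_rot: [180.0, -0.0, -91.1]
contact_force: [0.8, 0.7, -4.2]
width: 0.25
grip_force: 59.3
```

Going in freely, with about 1 mm left.

To row units: 1.6 mm / 750 = 0.0021, 1 mm / 750 = 0.0013.

hand_motion:
  steps:
    - {"finger_gap": 0, "pos": [0, 0, 0.0007]}
    - {"finger_gap": 0, "pos": [0, 0, 0.0013]}
    - {"finger_gap": 0, "pos": [0, 0, 0.0021]}
    - {"finger_gap": 0, "pos": [0, 0, 0.0021]}

```text
t: 15.7
ee_pos: [520.3, 312.0, 53.4]
tool_rot: [-180.0, 0.0, -91.1]
contact_force: [-0.7, -0.4, -0.2]
width: 0.251
grip_force: 59.6
```

hand_motion:
  steps:
    - {"finger_gap": 1}
    - {"finger_gap": 1}
    - {"finger_gap": 1}
    - {"finger_gap": 1, "pos": [0, 0, -0.0267]}
    - {"finger_gap": 1, "pos": [0, 0, -0.08]}
    - {"finger_gap": 1, "pos": [0, 0, -0.1333]}
    - {"finger_gap": 1, "pos": [0, 0, -0.16]}
    - {"finger_gap": 1, "pos": [0, 0, -0.16]}

```text
t: 16.5
ee_pos: [521.8, 312.9, 176.8]
tool_rot: [-179.7, 0.2, -91.1]
contact_force: [0.5, -0.4, -0.6]
width: 1.001
grip_force: 0.0
```

```bash
python3 go.py 560 60 170 -91.1
```

```text
shift [252.1 -42.9   6.8] turn 0.0 dist 256.0 j6 -58.0
```

To row units: 252 mm / 750 = 0.336, 240 mm / 750 = 0.32, 68 degrees / 360 = 0.1889.

hand_motion:
  steps:
    - {"finger_gap": 1, "pos": [0.0533, -0.0093, 0], "turn": 0.0236}
    - {"finger_gap": 1, "pos": [0.1067, -0.0187, 0], "turn": 0.0472}
    - {"finger_gap": 1, "pos": [0.16, -0.028, 0], "turn": 0.0708}
    - {"finger_gap": 1, "pos": [0.2133, -0.0373, 0], "turn": 0.0944}
    - {"finger_gap": 1, "pos": [0.2667, -0.0467, 0], "turn": 0.1181}
    - {"finger_gap": 1, "pos": [0.32, -0.0573, 0], "turn": 0.1417}
    - {"finger_gap": 1, "pos": [0.336, -0.0573, 0], "turn": 0.1653}
    - {"finger_gap": 1, "pos": [0.336, -0.0573, 0], "turn": 0.1889}

```text
t: 17.3
ee_pos: [558.1, 56.8, 172.0]
tool_rot: [-180.0, -0.1, -159.6]
contact_force: [-0.2, 1.1, 0.9]
width: 0.998
grip_force: 0.0
```

hand_motion:
  steps:
    - {"finger_gap": 1, "turn": 0.0222}
    - {"finger_gap": 1, "turn": 0.0444}
    - {"finger_gap": 1, "turn": 0.0611}
    - {"finger_gap": 1, "turn": 0.0611}

```text
t: 17.7
ee_pos: [558.1, 59.1, 172.1]
tool_rot: [-180.0, -0.1, 178.8]
contact_force: [0.1, -0.8, -0.1]
width: 1.0
grip_force: 0.0
```

```bash
python3 go.py
```

Run:
```python
from meas import *
im=shot('top','t7.png',(210,130,440,270),3.4)
im=shot('scene','s7.png',(330,230,440,330),5)
c=circ('t7.png',[(258,204.4),(257,225.4)]); y=[w('top',p,40) for p in c]; print('mid',np.mean(y,0))
```

```text
17.7 [558.1  59.1 172.1] [-1.800e+02 -1.000e-01  1.788e+02] [ 0.1 -0.8 -0.1] 1.0 0.0
mid [518.47390171 267.32427971  40.        ]
```

View pics/t7.png

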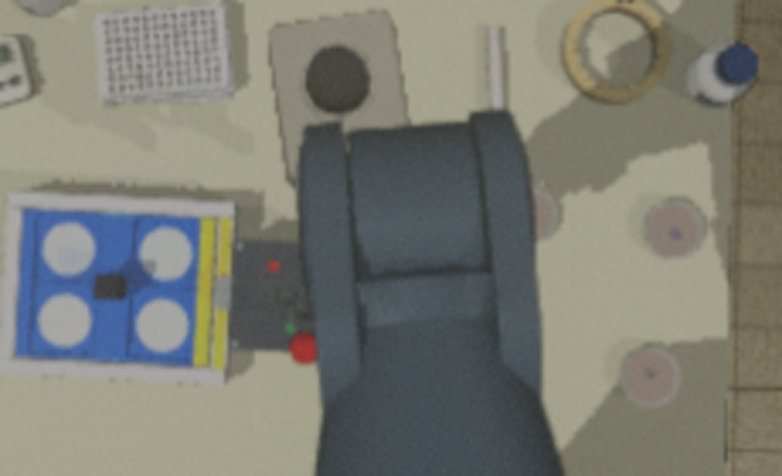

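The tray is seated with its yellow bar at the clamp. Dishes b (408,197) and c (401,241) have not moved, and the right edge of a is where it was.

View pics/s7.png

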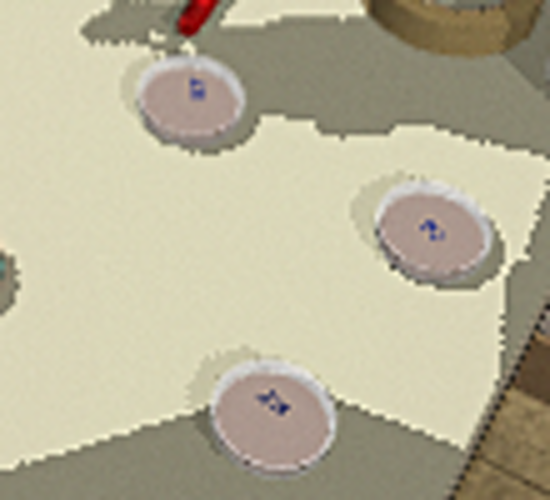

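Run:
```python
from h import *
from scipy.optimize import least_squares
th=np.linspace(0,6.283,90)
def bb(n,q):
    pts=[[q[0]+28.5*np.cos(t),q[1]+28.5*np.sin(t),z] for t in th for z in(0,14)]
    p=px(n,pts); return np.r_[p.min(0),p.max(0)]
f=lambda b,s,o:(np.array(b,float))/s-.5+np.r_[o,o]
S=dict(a=(138,53,246,144),b=(375,180,493,283),c=(210,358,336,474)); T=dict(a=(127,257,218,345),b=(331,276,423,364),c=(299,483,389,570))
for k in 'abc':
    for n,b in(('scene',f(S[k],5,(330,230))),('top',f(T[k],4.8,(330,130)))):
        r=least_squares(lambda q:bb(n,q)-b,[550,-150]); print(k,n,r.x.round(1),r.fun.round(1))
```

```bash
python3 go.py 598 -72 110 178.9
```

```text
a scene [601.1 -69.5] [-0.2 -0.8  0.2  0.7]
a top [600.9 -72.5] [ 0.4  0.2 -0.4 -0.2]
b scene [ 590.5 -210.7] [-0.4 -0.7  0.3  0.7]
b top [ 592.2 -211.6] [ 0.4  0.3 -0.4 -0.3]
c scene [ 451.6 -189.8] [-0.4 -1.2  0.4  1. ]
c top [ 452.7 -192.2] [ 0.2  0.1 -0.2 -0.1]
shift [ -41.8 -130.5   62.5] turn 0.2 dist 151.0 j6 7.0
```

To row units: -129.5 mm / 750 = -0.1727, -44.8 mm / 750 = -0.0597.

hand_motion:
  steps:
    - {"finger_gap": 1, "pos": [-0.02, -0.0573, 0.0133]}
    - {"finger_gap": 1, "pos": [-0.04, -0.1147, 0.0267]}
    - {"finger_gap": 1, "pos": [-0.0597, -0.1727, 0.0667]}
    - {"finger_gap": 1, "pos": [-0.0597, -0.1727, 0.12]}
    - {"finger_gap": 1, "pos": [-0.0597, -0.1727, 0.1467]}
    - {"finger_gap": 1, "pos": [-0.0597, -0.1727, 0.1467]}

```text
t: 18.4
ee_pos: [598.4, -71.4, 59.6]
tool_rot: [180.0, -0.4, 179.0]
contact_force: [-0.1, -0.1, -0.1]
width: 0.998
grip_force: 0.0
```

```bash
python3 go.py 601 -71 2 178.9
```

```text
shift [-2.6  0.4 57.6] turn 0.1 dist 58.0 j6 -6.0
```

To row units: 48 mm / 750 = 0.064, 40 mm / 750 = 0.0533.

hand_motion:
  steps:
    - {"finger_gap": 1, "pos": [0, 0, 0.0267]}
    - {"finger_gap": 1, "pos": [0, 0, 0.0533]}
    - {"finger_gap": 1, "pos": [0, 0, 0.064]}
    - {"finger_gap": 1, "pos": [0, 0, 0.064]}
    - {"finger_gap": 1, "pos": [0, 0, 0.064]}

```text
t: 18.9
ee_pos: [601.5, -71.0, 16.3]
tool_rot: [-180.0, 0.1, 179.0]
contact_force: [0.4, 1.4, 0.4]
width: 0.999
grip_force: 0.0
```

```bash
python3 go.py 601 -71 2 178.9
```

```text
shift [ 0.5  0.  14.3] turn 0.1 dist 14.0 j6 -6.0
```

The manual's scale: shifts go in shares of 750 mm and turns go in shares of 360 degrees. Converting my numbers, 13 mm / 750 = 0.0173, 8 mm / 750 = 0.0107.

hand_motion:
  steps:
    - {"finger_gap": 1, "pos": [0.0007, 0, 0.0107]}
    - {"finger_gap": 1, "pos": [0.0007, 0, 0.0173]}
    - {"finger_gap": 1, "pos": [0.0007, 0, 0.0173]}
    - {"finger_gap": 0, "pos": [0.0007, 0, 0.0173]}
    - {"finger_gap": 0, "pos": [0.0007, 0, 0.0173]}
    - {"finger_gap": 0, "pos": [0.0007, 0, 0.0173]}
    - {"finger_gap": 0, "pos": [0.0007, 0, 0.0173]}

```text
t: 19.6
ee_pos: [600.5, -71.1, 3.0]
tool_rot: [-180.0, 0.0, 178.9]
contact_force: [-2.0, 1.0, 6.7]
width: 0.628
grip_force: 62.4
```

```bash
python3 go.py 601 -71 2 178.9
```

```text
shift [-0.5  0.1  1. ] turn 0.0 dist 1.0 j6 -6.0
```

To row units: 180 mm / 750 = 0.24, -177 mm / 750 = -0.236.

hand_motion:
  steps:
    - {"finger_gap": 0}
    - {"finger_gap": 0, "pos": [0, 0, -0.04]}
    - {"finger_gap": 0, "pos": [0, 0, -0.1]}
    - {"finger_gap": 0, "pos": [0, 0, -0.16]}
    - {"finger_gap": 0, "pos": [0.0067, 0.06, -0.22]}
    - {"finger_gap": 0, "pos": [0.0133, 0.12, -0.236]}
    - {"finger_gap": 0, "pos": [0.0213, 0.18, -0.236]}
    - {"finger_gap": 0, "pos": [0.028, 0.24, -0.236]}

```text
t: 20.4
ee_pos: [582.9, 110.8, 180.8]
tool_rot: [180.0, 0.2, 178.9]
contact_force: [1.5, 0.0, -0.6]
width: 0.622
grip_force: 63.4
```

hand_motion:
  steps:
    - {"finger_gap": 0, "pos": [0.008, 0.06, 0]}
    - {"finger_gap": 0, "pos": [0.016, 0.12, 0]}
    - {"finger_gap": 0, "pos": [0.024, 0.18, 0]}
    - {"finger_gap": 0, "pos": [0.032, 0.24, 0]}
    - {"finger_gap": 0, "pos": [0.04, 0.3, 0]}
    - {"finger_gap": 0, "pos": [0.044, 0.328, 0]}
    - {"finger_gap": 0, "pos": [0.044, 0.328, 0]}
    - {"finger_gap": 0, "pos": [0.044, 0.328, 0]}

```text
t: 21.2
ee_pos: [554.2, 355.5, 178.9]
tool_rot: [-180.0, -0.0, 179.0]
contact_force: [-0.2, -0.3, -0.4]
width: 0.624
grip_force: 63.4
```

```bash
python3 go.py 553.6 356.3 43 178.9
```

```text
shift [  0.6   0.7 135.9] turn 0.1 dist 136.0 j6 34.0
```

To row units: 117 mm / 750 = 0.156, 105 mm / 750 = 0.14.

hand_motion:
  steps:
    - {"finger_gap": 0, "pos": [0.0008, 0.0009, 0.0533]}
    - {"finger_gap": 0, "pos": [0.0008, 0.0009, 0.1067]}
    - {"finger_gap": 0, "pos": [0.0008, 0.0009, 0.14]}
    - {"finger_gap": 0, "pos": [0.0008, 0.0009, 0.156]}
    - {"finger_gap": 0, "pos": [0.0008, 0.0009, 0.156]}
    - {"finger_gap": 0, "pos": [0.0008, 0.0009, 0.156]}

```text
t: 21.8
ee_pos: [554.7, 356.1, 63.4]
tool_rot: [180.0, 0.1, 178.9]
contact_force: [0.2, 0.4, 0.6]
width: 0.624
grip_force: 63.4
```

```bash
python3 go.py 553.6 356.3 43 178.9
```

Run:
```python
from h import *
im=shot('scene','s8.png',(190,165,270,225),8)
q=readout.sense()['ee_pos']; z=q[2]-3
th=np.linspace(0,6.283,40)
C=np.array([519.7,311.9])
for zz,c,col,r in((z+14,q[:2],(255,255,0),28.5),(z,q[:2],(255,160,0),28.5)):
    p=px('scene',[[c[0]+r*np.cos(t),c[1]+r*np.sin(t),zz] for t in th])
    b=cv2.imread('pics/s8.png') if zz==z+14 else b
    cv2.polylines(b,[np.int32((p-[190,165]+.5)*8)],True,col[::-1],1)
for x,y in((33,45),(-33,45),(33,-45),(-33,-45)):
    p=px('scene',[[C[0]+x+sx*31+.02*(y+sy*31),C[1]+y+sy*31-.02*(x+sx*31),44] for sx,sy in((1,1),(1,-1),(-1,-1),(-1,1))])
    cv2.polylines(b,[np.int32((p-[190,165]+.5)*8)],True,(0,255,0),1)
cv2.imwrite('pics/s8b.png',b)
```

```text
shift [ 1.1  0.2 20.4] turn -0.0 dist 20.0 j6 34.0
```

View pics/s8b.png

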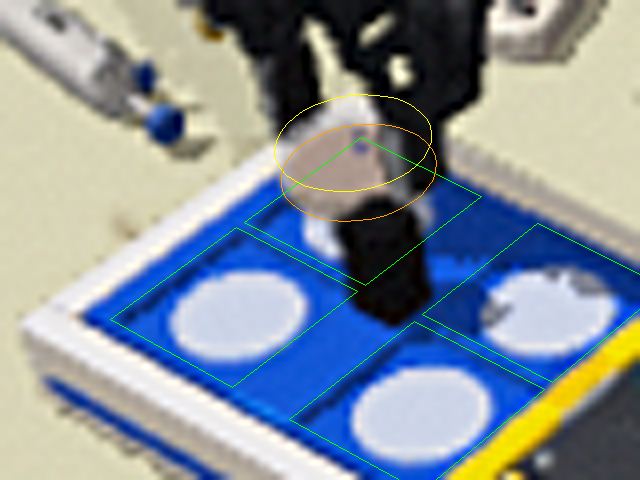

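To row units: 19 mm / 750 = 0.0253, 17 mm / 750 = 0.0227.

hand_motion:
  steps:
    - {"finger_gap": 0, "pos": [0.0013, 0, 0.0107]}
    - {"finger_gap": 0, "pos": [0.0013, 0, 0.0187]}
    - {"finger_gap": 0, "pos": [0.0013, 0, 0.0227]}
    - {"finger_gap": 0, "pos": [0.0013, 0, 0.0253]}
    - {"finger_gap": 0, "pos": [0.0013, 0, 0.0253]}
    - {"finger_gap": 0, "pos": [0.0013, 0, 0.0253]}

```text
t: 22.45
ee_pos: [552.7, 356.6, 43.1]
tool_rot: [-180.0, 0.0, 178.9]
contact_force: [-1.1, -0.7, 0.2]
width: 0.62
grip_force: 63.4
```

```bash
python3 go.py 553.6 356.3 43 178.9
```

```text
shift [-0.9 -0.3  0.1] turn 0.0 dist 1.0 j6 34.0
```

To row units: 1.2 mm / 750 = 0.0016, 0.6 mm / 750 = 0.0008.

hand_motion:
  steps:
    - {"finger_gap": 0, "pos": [-0.0007, 0, 0.0008]}
    - {"finger_gap": 0, "pos": [-0.0007, 0, 0.0016]}
    - {"finger_gap": 0, "pos": [-0.0007, 0, 0.0016]}
    - {"finger_gap": 0, "pos": [-0.0007, 0, 0.0016]}

```text
t: 22.85
ee_pos: [552.8, 356.6, 43.1]
tool_rot: [180.0, -0.0, 178.9]
contact_force: [-5.6, -1.8, 11.5]
width: 0.627
grip_force: 64.7
```

hand_motion:
  steps:
    - {"finger_gap": 0.8}
    - {"finger_gap": 0.8}
    - {"finger_gap": 0.8}
    - {"finger_gap": 0.8, "pos": [0, 0, -0.0267]}
    - {"finger_gap": 0.8, "pos": [0, 0, -0.08]}
    - {"finger_gap": 0.8, "pos": [0, 0, -0.1333]}
    - {"finger_gap": 0.8, "pos": [0, 0, -0.1867]}
    - {"finger_gap": 0.8, "pos": [0, 0, -0.1867]}

```text
t: 23.65
ee_pos: [555.6, 357.9, 187.9]
tool_rot: [179.7, 0.4, 178.9]
contact_force: [0.5, -0.2, 0.2]
width: 0.8
grip_force: 0.0
```

```bash
python3 go.py 591.3 -211 180 178.9
```

```text
shift [ -46.5 -568.2    7.9] turn 0.0 dist 570.0 j6 34.0
```

To row units: -288 mm / 750 = -0.384, -240 mm / 750 = -0.32.

hand_motion:
  steps:
    - {"finger_gap": 1, "pos": [-0.0053, -0.064, 0]}
    - {"finger_gap": 1, "pos": [-0.0107, -0.128, 0]}
    - {"finger_gap": 1, "pos": [-0.016, -0.192, 0]}
    - {"finger_gap": 1, "pos": [-0.0213, -0.256, 0]}
    - {"finger_gap": 1, "pos": [-0.0267, -0.32, 0]}
    - {"finger_gap": 1, "pos": [-0.0333, -0.384, 0]}
    - {"finger_gap": 1, "pos": [-0.0333, -0.384, 0]}

```text
t: 24.35
ee_pos: [572.9, 62.8, 181.4]
tool_rot: [-179.9, -0.0, 178.6]
contact_force: [0.5, 0.8, -1.7]
width: 0.997
grip_force: 0.0
```

hand_motion:
  steps:
    - {"finger_gap": 1, "pos": [-0.0053, -0.0627, 0]}
    - {"finger_gap": 1, "pos": [-0.0107, -0.1253, 0]}
    - {"finger_gap": 1, "pos": [-0.016, -0.188, 0]}
    - {"finger_gap": 1, "pos": [-0.0213, -0.2507, 0]}
    - {"finger_gap": 1, "pos": [-0.0267, -0.3133, 0.0667]}
    - {"finger_gap": 1, "pos": [-0.032, -0.372, 0.1267]}
    - {"finger_gap": 1, "pos": [-0.032, -0.372, 0.1867]}
    - {"finger_gap": 1, "pos": [-0.032, -0.372, 0.1867]}

```text
t: 25.15
ee_pos: [589.2, -212.2, 37.0]
tool_rot: [179.9, -0.3, 178.8]
contact_force: [-0.2, 0.8, 0.9]
width: 0.999
grip_force: 0.0
```

Run:
```python
from h import *
a=shot('scene','s9a.png',(190,165,270,225),5); b=cv2.imread('pics/s9a.png')
shot('scene','s9b.png',(330,230,440,330),3.6); c=cv2.imread('pics/s9b.png')
h=max(len(b),len(c)); cv2.imwrite('pics/c9.png',np.hstack([cv2.copyMakeBorder(x,0,h-len(x),0,0,0) for x in(b,c)]))
```

```bash
python3 go.py 591.3 -211 2 178.9
```

```text
shift [-2.3  0.2 35.7] turn -0.1 dist 36.0 j6 -19.0
```

View pics/c9.png

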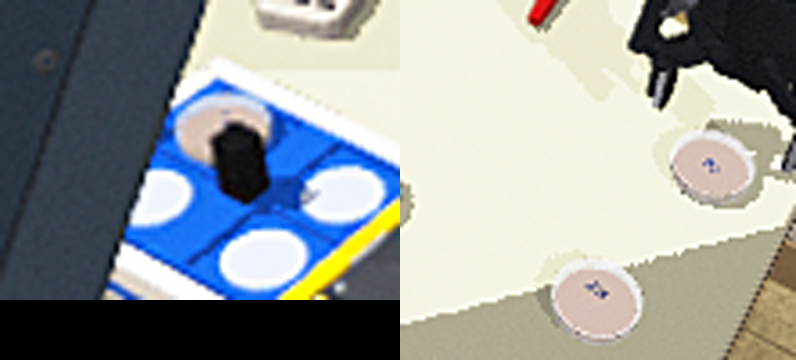

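To row units: 20 mm / 750 = 0.0267, 10 mm / 750 = 0.0133.

hand_motion:
  steps:
    - {"finger_gap": 1, "pos": [0, 0, 0.0133]}
    - {"finger_gap": 1, "pos": [0, 0, 0.0267]}
    - {"finger_gap": 1, "pos": [0, 0, 0.0267]}
    - {"finger_gap": 1, "pos": [0, 0, 0.0267]}

```text
t: 25.65
ee_pos: [592.0, -210.9, 22.6]
tool_rot: [-180.0, 0.0, 179.0]
contact_force: [-0.3, 0.8, -0.4]
width: 0.998
grip_force: 0.0
```

```bash
python3 go.py 591.3 -211 3 178.9
```

```text
shift [ 0.7 -0.2 19.6] turn 0.1 dist 20.0 j6 -19.0
```

To row units: 19.6 mm / 750 = 0.0261, 12 mm / 750 = 0.016.

hand_motion:
  steps:
    - {"finger_gap": 1, "pos": [0.0009, 0, 0.016]}
    - {"finger_gap": 1, "pos": [0.0009, 0, 0.0261]}
    - {"finger_gap": 1, "pos": [0.0009, 0, 0.0261]}
    - {"finger_gap": 0, "pos": [0.0009, 0, 0.0261]}
    - {"finger_gap": 0, "pos": [0.0009, 0, 0.0261]}
    - {"finger_gap": 0, "pos": [0.0009, 0, 0.0261]}
    - {"finger_gap": 0, "pos": [0.0009, 0, 0.0261]}
    - {"finger_gap": 0, "pos": [0.0009, 0, 0.0261]}

```text
t: 26.45
ee_pos: [591.2, -211.5, 3.4]
tool_rot: [-180.0, 0.1, 178.9]
contact_force: [-1.7, 0.3, 6.1]
width: 0.632
grip_force: 62.1
```

```bash
python3 go.py
```

```text
26.45 [ 591.2 -211.5    3.4] [-1.800e+02  1.000e-01  1.789e+02] [-1.7  0.3  6.1] 0.632 62.107294098241255
```

hand_motion:
  steps:
    - {"finger_gap": 0, "pos": [0, 0, -0.04]}
    - {"finger_gap": 0, "pos": [0, 0, -0.1]}
    - {"finger_gap": 0, "pos": [0, 0, -0.16]}
    - {"finger_gap": 0, "pos": [0.012, 0.06, -0.22]}
    - {"finger_gap": 0, "pos": [0.024, 0.12, -0.236]}
    - {"finger_gap": 0, "pos": [0.036, 0.18, -0.236]}
    - {"finger_gap": 0, "pos": [0.048, 0.24, -0.236]}
    - {"finger_gap": 0, "pos": [0.048, 0.24, -0.236]}

```text
t: 27.25
ee_pos: [557.2, -25.9, 180.3]
tool_rot: [179.9, 0.0, 179.2]
contact_force: [-0.5, -0.7, -0.4]
width: 0.63
grip_force: 63.4
```

hand_motion:
  steps:
    - {"finger_gap": 0, "pos": [0.012, 0.06, 0]}
    - {"finger_gap": 0, "pos": [0.024, 0.12, 0]}
    - {"finger_gap": 0, "pos": [0.036, 0.18, 0]}
    - {"finger_gap": 0, "pos": [0.048, 0.24, 0]}
    - {"finger_gap": 0, "pos": [0.06, 0.3, 0]}
    - {"finger_gap": 0, "pos": [0.06, 0.3, 0]}
    - {"finger_gap": 0, "pos": [0.06, 0.3, 0]}

```text
t: 27.95
ee_pos: [517.4, 195.9, 179.4]
tool_rot: [-180.0, 0.0, 179.1]
contact_force: [-0.8, -0.5, 0.3]
width: 0.628
grip_force: 63.5
```

```bash
python3 go.py 487.6 357.7 65 178.9
```

```text
shift [ 32.5 161.3 114.4] turn 0.2 dist 200.0 j6 22.0
```

To row units: 161.3 mm / 750 = 0.2151, 120 mm / 750 = 0.16.

hand_motion:
  steps:
    - {"finger_gap": 0, "pos": [0.0107, 0.0533, 0]}
    - {"finger_gap": 0, "pos": [0.0213, 0.1067, 0]}
    - {"finger_gap": 0, "pos": [0.032, 0.16, 0]}
    - {"finger_gap": 0, "pos": [0.0433, 0.2151, 0.0267]}
    - {"finger_gap": 0, "pos": [0.0433, 0.2151, 0.0867]}
    - {"finger_gap": 0, "pos": [0.0433, 0.2151, 0.14]}
    - {"finger_gap": 0, "pos": [0.0433, 0.2151, 0.152]}
    - {"finger_gap": 0, "pos": [0.0433, 0.2151, 0.152]}

```text
t: 28.75
ee_pos: [488.1, 355.3, 64.5]
tool_rot: [-179.9, -0.1, 178.8]
contact_force: [-0.5, -0.7, 0.4]
width: 0.629
grip_force: 63.5
```

hand_motion:
  steps:
    - {"finger_gap": 0}
    - {"finger_gap": 0}

```text
t: 28.95
ee_pos: [489.7, 357.3, 67.6]
tool_rot: [179.9, 0.2, 178.9]
contact_force: [-0.0, -0.6, -0.9]
width: 0.631
grip_force: 63.5
```

```bash
python3 go.py 487.6 357.7 43.2 178.9
```

```text
shift [ 2.1  0.3 24.4] turn -0.0 dist 25.0 j6 37.0
```

To row units: 14 mm / 750 = 0.0187, 8 mm / 750 = 0.0107.

hand_motion:
  steps:
    - {"finger_gap": 0, "pos": [0.0007, 0.0004, 0.0107]}
    - {"finger_gap": 0, "pos": [0.0007, 0.0004, 0.0187]}
    - {"finger_gap": 0, "pos": [0.0007, 0.0004, 0.0187]}
    - {"finger_gap": 0, "pos": [0.0007, 0.0004, 0.0187]}
    - {"finger_gap": 0, "pos": [0.0007, 0.0004, 0.0187]}

```text
t: 29.45
ee_pos: [487.6, 357.5, 51.4]
tool_rot: [-180.0, 0.0, 178.9]
contact_force: [-0.3, -0.3, -0.1]
width: 0.634
grip_force: 63.5
```

```bash
python3 go.py 487.6 357.4 43.6 178.9
```

```text
shift [ 0.  -0.1  7.8] turn 0.0 dist 8.0 j6 37.0
```

To row units: 8.3 mm / 750 = 0.0111, 6.5 mm / 750 = 0.0087.

hand_motion:
  steps:
    - {"finger_gap": 0, "pos": [0, 0, 0.0053]}
    - {"finger_gap": 0, "pos": [0, 0, 0.0087]}
    - {"finger_gap": 0, "pos": [0, 0, 0.0111]}
    - {"finger_gap": 0, "pos": [0, 0, 0.0111]}
    - {"finger_gap": 0, "pos": [0, 0, 0.0111]}

```text
t: 29.95
ee_pos: [487.5, 357.3, 43.4]
tool_rot: [180.0, 0.0, 178.9]
contact_force: [-1.8, -1.4, 5.9]
width: 0.628
grip_force: 64.0
```

hand_motion:
  steps:
    - {"finger_gap": 0.8}
    - {"finger_gap": 0.8}
    - {"finger_gap": 0.8}
    - {"finger_gap": 0.8, "pos": [0, 0, -0.0267]}
    - {"finger_gap": 0.8, "pos": [0, 0, -0.08]}
    - {"finger_gap": 0.8, "pos": [0, 0, -0.1333]}
    - {"finger_gap": 0.8, "pos": [0, 0, -0.1867]}
    - {"finger_gap": 0.8, "pos": [0, 0, -0.1867]}

```text
t: 30.75
ee_pos: [489.7, 358.9, 188.6]
tool_rot: [179.7, 0.4, 178.9]
contact_force: [0.3, 0.8, -0.4]
width: 0.799
grip_force: 0.0
```

hand_motion:
  steps:
    - {"finger_gap": 0.8}
    - {"finger_gap": 0.8}

```text
t: 30.95
ee_pos: [487.1, 357.0, 181.7]
tool_rot: [-179.9, -0.1, 178.9]
contact_force: [-0.2, -0.3, -1.1]
width: 0.801
grip_force: 0.0
```

```bash
python3 go.py 452 -191 180 178.9
```

```text
shift [  24.7 -548.6    1.7] turn 0.0 dist 549.0 j6 37.0
```

To row units: -274 mm / 750 = -0.3653, -230 mm / 750 = -0.3067.

hand_motion:
  steps:
    - {"finger_gap": 1, "pos": [0.0027, -0.0613, 0]}
    - {"finger_gap": 1, "pos": [0.0053, -0.1227, 0]}
    - {"finger_gap": 1, "pos": [0.008, -0.184, 0]}
    - {"finger_gap": 1, "pos": [0.0107, -0.2453, 0]}
    - {"finger_gap": 1, "pos": [0.0133, -0.3067, 0]}
    - {"finger_gap": 1, "pos": [0.016, -0.3653, 0]}
    - {"finger_gap": 1, "pos": [0.016, -0.3653, 0]}

```text
t: 31.65
ee_pos: [468.8, 79.3, 181.7]
tool_rot: [-179.9, -0.2, 178.6]
contact_force: [0.8, 0.2, 0.2]
width: 0.998
grip_force: 0.0
```

hand_motion:
  steps:
    - {"finger_gap": 1, "pos": [0.0027, -0.0613, 0]}
    - {"finger_gap": 1, "pos": [0.0053, -0.1227, 0]}
    - {"finger_gap": 1, "pos": [0.008, -0.184, 0]}
    - {"finger_gap": 1, "pos": [0.0107, -0.2453, 0]}
    - {"finger_gap": 1, "pos": [0.0133, -0.3067, 0]}
    - {"finger_gap": 1, "pos": [0.0167, -0.366, 0.06]}
    - {"finger_gap": 1, "pos": [0.0167, -0.366, 0.12]}
    - {"finger_gap": 1, "pos": [0.0167, -0.366, 0.18]}

```text
t: 32.45
ee_pos: [452.5, -191.9, 46.1]
tool_rot: [-180.0, 0.0, 178.8]
contact_force: [0.5, 0.9, -0.5]
width: 1.003
grip_force: 0.0
```

hand_motion:
  steps:
    - {"finger_gap": 1, "pos": [0, 0, 0.0133]}
    - {"finger_gap": 1, "pos": [0, 0, 0.0267]}
    - {"finger_gap": 1, "pos": [0, 0, 0.0267]}
    - {"finger_gap": 1, "pos": [0, 0, 0.0267]}

```text
t: 32.85
ee_pos: [454.1, -190.6, 29.8]
tool_rot: [-179.9, 0.1, 179.0]
contact_force: [0.3, -0.2, 0.5]
width: 1.0
grip_force: 0.0
```

Run:
```python
from h import *
a=shot('top','t10a.png',(205,180,325,250),4); b=cv2.imread('pics/t10a.png')
shot('scene','s10b.png',(360,260,430,340),4); c=cv2.imread('pics/s10b.png')
h=max(len(b),len(c)); cv2.imwrite('pics/c10.png',np.hstack([cv2.copyMakeBorder(x,0,h-len(x),0,0,0) for x in(b,c)]))
```

```bash
python3 go.py 452 -191 3 178.9
```

```text
shift [ 2.1 -0.3 26.9] turn 0.1 dist 27.0 j6 -22.0
```

View pics/c10.png

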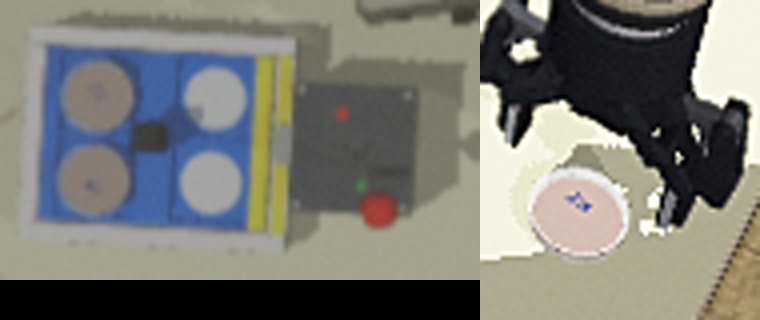

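Two dishes sit well in their pockets, and dish c is still at scene pixel (385,313).

To row units: 20 mm / 750 = 0.0267, 14 mm / 750 = 0.0187.

hand_motion:
  steps:
    - {"finger_gap": 1, "pos": [0.0013, 0, 0.0187]}
    - {"finger_gap": 1, "pos": [0.0013, 0, 0.0267]}
    - {"finger_gap": 1, "pos": [0.0013, 0, 0.0267]}
    - {"finger_gap": 1, "pos": [0.0013, 0, 0.0267]}

```text
t: 33.35
ee_pos: [452.0, -190.6, 8.8]
tool_rot: [-180.0, 0.0, 178.9]
contact_force: [-0.6, -0.1, 0.6]
width: 1.0
grip_force: 0.0
```

```bash
python3 go.py 452 -191 3 178.9
```

```text
shift [ 0.  -0.4  5.8] turn 0.0 dist 6.0 j6 -22.0
```

hand_motion:
  steps:
    - {"finger_gap": 1, "pos": [0, -0.0005, 0.0077]}
    - {"finger_gap": 1, "pos": [0, -0.0005, 0.0077]}
    - {"finger_gap": 0, "pos": [0, -0.0005, 0.0077]}
    - {"finger_gap": 0, "pos": [0, -0.0005, 0.0077]}
    - {"finger_gap": 0, "pos": [0, -0.0005, 0.0077]}
    - {"finger_gap": 0, "pos": [0, -0.0005, 0.0077]}
    - {"finger_gap": 0, "pos": [0, -0.0005, 0.0077]}

```text
t: 34.05
ee_pos: [451.8, -191.1, 3.2]
tool_rot: [-180.0, 0.0, 178.9]
contact_force: [-2.8, 0.3, 8.7]
width: 0.626
grip_force: 61.5
```

```bash
python3 go.py
```

```text
34.05 [ 451.8 -191.1    3.2] [-180.     0.   178.9] [-2.8  0.3  8.7] 0.626 61.491747659665634
```

hand_motion:
  steps:
    - {"finger_gap": 0, "pos": [0, 0, -0.04]}
    - {"finger_gap": 0, "pos": [0, 0, -0.1]}
    - {"finger_gap": 0, "pos": [0, 0, -0.16]}
    - {"finger_gap": 0, "pos": [-0.012, 0.06, -0.22]}
    - {"finger_gap": 0, "pos": [-0.024, 0.12, -0.236]}
    - {"finger_gap": 0, "pos": [-0.036, 0.18, -0.236]}
    - {"finger_gap": 0, "pos": [-0.048, 0.24, -0.236]}
    - {"finger_gap": 0, "pos": [-0.048, 0.24, -0.236]}

```text
t: 34.85
ee_pos: [492.1, -6.8, 179.9]
tool_rot: [179.9, 0.1, 179.2]
contact_force: [-0.1, -0.2, -0.7]
width: 0.623
grip_force: 63.8
```

hand_motion:
  steps:
    - {"finger_gap": 0, "pos": [-0.012, 0.06, 0]}
    - {"finger_gap": 0, "pos": [-0.024, 0.12, 0]}
    - {"finger_gap": 0, "pos": [-0.036, 0.18, 0]}
    - {"finger_gap": 0, "pos": [-0.048, 0.24, 0]}
    - {"finger_gap": 0, "pos": [-0.06, 0.3, 0]}
    - {"finger_gap": 0, "pos": [-0.0733, 0.372, 0]}
    - {"finger_gap": 0, "pos": [-0.0733, 0.372, 0]}
    - {"finger_gap": 0, "pos": [-0.0733, 0.372, 0]}

```text
t: 35.65
ee_pos: [551.2, 267.2, 178.6]
tool_rot: [-180.0, -0.1, 179.0]
contact_force: [0.1, -0.4, 0.2]
width: 0.625
grip_force: 63.8
```

```bash
python3 go.py 551.8 266.3 55 178.9
```

```text
shift [ -0.6  -0.9 123.6] turn 0.1 dist 124.0 j6 27.0
```

To row units: 123 mm / 750 = 0.164, 110 mm / 750 = 0.1467.

hand_motion:
  steps:
    - {"finger_gap": 0, "pos": [0, -0.0012, 0.0533]}
    - {"finger_gap": 0, "pos": [0, -0.0012, 0.1067]}
    - {"finger_gap": 0, "pos": [0, -0.0012, 0.1467]}
    - {"finger_gap": 0, "pos": [0, -0.0012, 0.164]}
    - {"finger_gap": 0, "pos": [0, -0.0012, 0.164]}
    - {"finger_gap": 0, "pos": [0, -0.0012, 0.164]}
    - {"finger_gap": 0, "pos": [0, -0.0012, 0.164]}
    - {"finger_gap": 0, "pos": [0, -0.0012, 0.164]}

```text
t: 36.45
ee_pos: [552.3, 265.6, 58.0]
tool_rot: [179.9, 0.1, 178.9]
contact_force: [-0.1, 1.0, 0.3]
width: 0.623
grip_force: 63.8
```

```bash
python3 go.py 551.8 266.3 43.3 178.9
```

```text
shift [ 0.5  0.7 14.7] turn 0.0 dist 15.0 j6 27.0
```

To row units: 12 mm / 750 = 0.016, 11 mm / 750 = 0.0147.

hand_motion:
  steps:
    - {"finger_gap": 0, "pos": [0.0003, 0.0009, 0.0067]}
    - {"finger_gap": 0, "pos": [0.0003, 0.0009, 0.012]}
    - {"finger_gap": 0, "pos": [0.0003, 0.0009, 0.0147]}
    - {"finger_gap": 0, "pos": [0.0003, 0.0009, 0.016]}
    - {"finger_gap": 0, "pos": [0.0003, 0.0009, 0.016]}
    - {"finger_gap": 0, "pos": [0.0003, 0.0009, 0.016]}

```text
t: 37.05
ee_pos: [551.2, 266.1, 44.4]
tool_rot: [-180.0, -0.0, 178.9]
contact_force: [0.4, 0.3, 0.2]
width: 0.62
grip_force: 63.8
```

```bash
python3 go.py 551.8 266.3 43.3 178.9
```

```text
shift [-0.6  0.2  1.1] turn 0.0 dist 1.0 j6 27.0
```

To row units: 1.5 mm / 750 = 0.002, 0.7 mm / 750 = 0.0009.

hand_motion:
  steps:
    - {"finger_gap": 0, "pos": [-0.0005, 0, 0.0009]}
    - {"finger_gap": 0, "pos": [-0.0005, 0, 0.002]}
    - {"finger_gap": 0, "pos": [-0.0005, 0, 0.002]}
    - {"finger_gap": 0, "pos": [-0.0005, 0, 0.002]}

```text
t: 37.45
ee_pos: [551.8, 266.1, 43.3]
tool_rot: [180.0, 0.0, 178.9]
contact_force: [-0.2, -0.2, 3.0]
width: 0.625
grip_force: 64.3
```

hand_motion:
  steps:
    - {"finger_gap": 0.8}
    - {"finger_gap": 0.8}
    - {"finger_gap": 0.8}
    - {"finger_gap": 0.8, "pos": [0, 0, -0.0267]}
    - {"finger_gap": 0.8, "pos": [0, 0, -0.08]}
    - {"finger_gap": 0.8, "pos": [0, 0, -0.1333]}
    - {"finger_gap": 0.8, "pos": [0, 0, -0.1867]}
    - {"finger_gap": 0.8, "pos": [0, 0, -0.2267]}

```text
t: 38.25
ee_pos: [551.9, 266.2, 215.6]
tool_rot: [180.0, 0.1, 178.9]
contact_force: [1.6, 0.6, -0.7]
width: 0.804
grip_force: 0.0
```

hand_motion:
  steps:
    - {"finger_gap": 0.8}
    - {"finger_gap": 0.8}

```text
t: 38.45
ee_pos: [551.8, 266.2, 213.2]
tool_rot: [180.0, 0.1, 178.9]
contact_force: [-0.7, 0.2, -0.8]
width: 0.803
grip_force: 0.0
```

```bash
python3 go.py 475.6 130 210 88.9
```

```text
shift [  73.6 -137.6    3.2] turn 90.0 dist 156.0 j6 27.0
```

I've now viewed 16 pictures, which is over the limit of 14. From here I'll use numeric image checks only.

To row units: -137.6 mm / 750 = -0.1835, -120 mm / 750 = -0.16, 68 degrees / 360 = 0.1889.

hand_motion:
  steps:
    - {"finger_gap": 1, "pos": [0.0133, -0.0267, 0], "turn": 0.0236}
    - {"finger_gap": 1, "pos": [0.0267, -0.0533, 0], "turn": 0.0472}
    - {"finger_gap": 1, "pos": [0.04, -0.08, 0], "turn": 0.0708}
    - {"finger_gap": 1, "pos": [0.0533, -0.1067, 0], "turn": 0.0944}
    - {"finger_gap": 1, "pos": [0.0667, -0.1333, 0], "turn": 0.1181}
    - {"finger_gap": 1, "pos": [0.08, -0.16, 0], "turn": 0.1417}
    - {"finger_gap": 1, "pos": [0.0981, -0.1835, 0], "turn": 0.1653}
    - {"finger_gap": 1, "pos": [0.0981, -0.1835, 0], "turn": 0.1889}

```text
t: 39.25
ee_pos: [472.9, 127.9, 211.5]
tool_rot: [-179.8, 0.0, 110.5]
contact_force: [-0.1, 0.2, 0.3]
width: 0.998
grip_force: 0.0
```

hand_motion:
  steps:
    - {"finger_gap": 1, "turn": 0.0222}
    - {"finger_gap": 1, "turn": 0.0444}
    - {"finger_gap": 1, "turn": 0.0611}
    - {"finger_gap": 1, "turn": 0.0611}
    - {"finger_gap": 1, "turn": 0.0611}

```text
t: 39.75
ee_pos: [474.9, 129.7, 211.9]
tool_rot: [-179.9, 0.0, 89.1]
contact_force: [0.4, -0.3, -0.3]
width: 1.001
grip_force: 0.0
```

```bash
python3 go.py 475.6 130 123 88.9
```

Run:
```python
from h import *
im=shot('scene','s11.png').astype(float)
# red knob centroid, and pinkish pixels per pocket top (z=54)
yy,xx=np.mgrid[:400,:640]
m=(im[:,:,0]>130)&(im[:,:,1]<60)&(im[:,:,2]<60)&(np.hypot(xx-276,yy-211)<15); print('knob px',xx[m].mean(),yy[m].mean(),m.sum(),'expect',px('scene',[475.6,130,141]))
C=np.array([519.7,311.9])
for x,y in((33,45),(-33,45),(33,-45),(-33,-45)):
    u,v=px('scene',[C[0]+x+.02*y,C[1]+y-.02*x,54])[0]; print((x,y),u.round(1),v.round(1),im[int(v)-1:int(v)+2,int(u)-6:int(u)-3].mean((0,1)).round())
```

```text
shift [ 0.3  0.7 88.9] turn 0.2 dist 89.0 j6 106.0
knob px 276.2826086956522 210.75 92 expect [[276.11810458 210.27156336]]
(33, 45) 234.4 188.1 [164. 152. 150.]
(-33, 45) 218.2 200.0 [167. 151. 143.]
(33, -45) 257.2 199.5 [165. 151. 148.]
(-33, -45) 241.3 212.4 [ 55.  94. 178.]
```

To row units: 88.5 mm / 750 = 0.118, 75 mm / 750 = 0.1.

hand_motion:
  steps:
    - {"finger_gap": 1, "pos": [0.0004, 0.0009, 0.0533]}
    - {"finger_gap": 1, "pos": [0.0004, 0.0009, 0.1]}
    - {"finger_gap": 1, "pos": [0.0004, 0.0009, 0.118]}
    - {"finger_gap": 1, "pos": [0.0004, 0.0009, 0.118]}
    - {"finger_gap": 0, "pos": [0.0004, 0.0009, 0.118]}
    - {"finger_gap": 0, "pos": [0.0004, 0.0009, 0.118]}
    - {"finger_gap": 0, "pos": [0.0004, 0.0009, 0.118]}
    - {"finger_gap": 0, "pos": [0.0004, 0.0009, 0.118]}

```text
t: 40.6
ee_pos: [476.5, 130.3, 125.2]
tool_rot: [179.9, -0.0, 88.9]
contact_force: [-1.3, -0.3, 1.1]
width: 0.326
grip_force: 0.6
```

hand_motion:
  steps:
    - {"finger_gap": 0}
    - {"finger_gap": 0}

```text
t: 40.8
ee_pos: [476.4, 130.2, 125.3]
tool_rot: [179.9, -0.0, 88.9]
contact_force: [-2.1, -0.3, 6.4]
width: 0.29
grip_force: 58.5
```

```bash
python3 go.py
```

```text
40.8 [476.4 130.2 125.3] [179.9  -0.   88.9] [-2.1 -0.3  6.4] 0.29 58.46831202507019
```

hand_motion:
  steps:
    - {"finger_gap": 0, "pos": [0, 0.0133, -0.0033]}
    - {"finger_gap": 0, "pos": [0, 0.0267, -0.006]}
    - {"finger_gap": 0, "pos": [0, 0.04, -0.008]}
    - {"finger_gap": 0, "pos": [0, 0.0533, -0.0087]}
    - {"finger_gap": 0, "pos": [0, 0.0533, -0.0087]}
    - {"finger_gap": 0, "pos": [0, 0.0533, -0.0087]}

```text
t: 41.4
ee_pos: [517.4, 129.6, 130.9]
tool_rot: [179.9, -0.0, 88.9]
contact_force: [4.6, 0.7, -3.2]
width: 0.291
grip_force: 62.3
```

```bash
python3 go.py 515.8 130 129
```

```text
shift [ 0.4 -1.6  1.9] turn 0.0 dist 3.0 j6 105.0
```

To row units: 24 mm / 750 = 0.032, 16 mm / 750 = 0.0213.

hand_motion:
  steps:
    - {"finger_gap": 0, "pos": [0, -0.0017, 0]}
    - {"finger_gap": 0, "pos": [0.0107, -0.0017, -0.0013]}
    - {"finger_gap": 0, "pos": [0.0213, -0.0017, -0.0027]}
    - {"finger_gap": 0, "pos": [0.032, -0.0017, -0.0033]}
    - {"finger_gap": 0, "pos": [0.032, -0.0017, -0.0033]}

```text
t: 41.9
ee_pos: [514.5, 154.3, 133.2]
tool_rot: [-179.9, -0.0, 89.0]
contact_force: [-0.5, 0.7, 1.0]
width: 0.151
grip_force: 0.3
```

```bash
python3 go.py
```

```text
41.9 [514.5 154.3 133.2] [-179.9   -0.    89. ] [-0.5  0.7  1. ] 0.151 0.346356165537145
```

hand_motion:
  steps:
    - {"finger_gap": 0, "pos": [0.0107, 0, 0]}
    - {"finger_gap": 0, "pos": [0.0213, 0, 0.0013]}
    - {"finger_gap": 0, "pos": [0.032, 0, 0.0027]}
    - {"finger_gap": 0, "pos": [0.0373, 0, 0.0033]}
    - {"finger_gap": 0, "pos": [0.0373, 0, 0.0033]}
    - {"finger_gap": 0, "pos": [0.0373, 0, 0.0033]}

```text
t: 42.5
ee_pos: [515.7, 181.5, 130.9]
tool_rot: [-180.0, 0.0, 88.9]
contact_force: [0.2, 0.1, -0.2]
width: 0.001
grip_force: 0.0
```

```bash
python3 go.py 516.7 181 129
```

```text
shift [-0.4  1.   1.9] turn 0.0 dist 2.0 j6 110.0
```

To row units: -85 mm / 750 = -0.1133, -40 mm / 750 = -0.0533, -48 degrees / 360 = -0.1333.

hand_motion:
  steps:
    - {"finger_gap": 0.5, "pos": [0.0133, 0, -0.0533]}
    - {"finger_gap": 1, "pos": [0.02, 0, -0.1133]}
    - {"finger_gap": 1, "pos": [0.02, 0, -0.1133], "turn": -0.0222}
    - {"finger_gap": 1, "pos": [0.02, 0, -0.1133], "turn": -0.0444}
    - {"finger_gap": 1, "pos": [0.02, 0, -0.1133], "turn": -0.0667}
    - {"finger_gap": 1, "pos": [0.02, 0, -0.1133], "turn": -0.0889}
    - {"finger_gap": 1, "pos": [0.02, 0, -0.1133], "turn": -0.1111}
    - {"finger_gap": 1, "pos": [0.02, 0, -0.1133], "turn": -0.1333}

```text
t: 43.3
ee_pos: [516.1, 196.0, 216.0]
tool_rot: [-180.0, 0.0, 137.2]
contact_force: [0.2, -0.2, 0.1]
width: 0.999
grip_force: 0.0
```

hand_motion:
  steps:
    - {"finger_gap": 1, "turn": -0.0222}
    - {"finger_gap": 1, "turn": -0.0444}
    - {"finger_gap": 1, "turn": -0.0667}
    - {"finger_gap": 1, "turn": -0.0889}
    - {"finger_gap": 1, "turn": -0.1167}
    - {"finger_gap": 1, "turn": -0.1167}

```text
t: 43.9
ee_pos: [516.0, 196.0, 215.9]
tool_rot: [-180.0, -0.0, 179.1]
contact_force: [0.5, 0.0, 0.1]
width: 1.001
grip_force: 0.0
```

Create knob.py:
```python
from h import *
for n in('scene','top'):
    im=cams.get_image(n).astype(float); yy,xx=np.mgrid[:400,:640]; g=px(n,[516,155,150])[0]
    m=(im[:,:,0]>110)&(im[:,:,1]<75)&(im[:,:,2]<75)&(np.hypot(xx-g[0],yy-g[1])<32)
    k,l,st,c=cv2.connectedComponentsWithStats(m.astype(np.uint8))
    for i in range(1,k):
        if st[i,4]>15: print(n,st[i,4],w(n,c[i],148).round(1))
```

```bash
python3 knob.py; python3 go.py 517 160 210 178.9
```

```text
scene 81 [512.4 129.3 148. ]
top 19 [510.6 123.4 148. ]
shift [ -1.7 -36.2   6. ] turn -0.2 dist 37.0 j6 22.0
```

To row units: 87 mm / 750 = 0.116, -66.5 mm / 750 = -0.0887.

hand_motion:
  steps:
    - {"finger_gap": 1, "pos": [0.0016, -0.0467, 0]}
    - {"finger_gap": 1, "pos": [0.0016, -0.0887, 0]}
    - {"finger_gap": 1, "pos": [0.0016, -0.0887, 0.04]}
    - {"finger_gap": 1, "pos": [0.0016, -0.0887, 0.0867]}
    - {"finger_gap": 1, "pos": [0.0016, -0.0887, 0.116]}
    - {"finger_gap": 1, "pos": [0.0016, -0.0887, 0.116]}
    - {"finger_gap": 1, "pos": [0.0016, -0.0887, 0.116]}

```text
t: 44.7
ee_pos: [513.7, 129.9, 129.4]
tool_rot: [-180.0, -0.0, 178.8]
contact_force: [0.6, 0.0, 0.3]
width: 0.999
grip_force: 0.0
```

```bash
python3 go.py 513.5 129.5 128.5
```

```text
shift [ 0.2 -0.4  0.9] turn 0.0 dist 1.0 j6 15.0
```

hand_motion:
  steps:
    - {"finger_gap": 0}
    - {"finger_gap": 0}
    - {"finger_gap": 0}
    - {"finger_gap": 0}
    - {"finger_gap": 0}
    - {"finger_gap": 0}

```text
t: 45.3
ee_pos: [514.1, 130.0, 129.7]
tool_rot: [180.0, 0.1, 178.9]
contact_force: [-0.6, -0.3, 5.8]
width: 0.291
grip_force: 58.5
```

```bash
python3 go.py
```

```text
45.3 [514.1 130.  129.7] [1.800e+02 1.000e-01 1.789e+02] [-0.6 -0.3  5.8] 0.291 58.50524604320526
```

To row units: 26 mm / 750 = 0.0347, -1.5 mm / 750 = -0.002.

hand_motion:
  steps:
    - {"finger_gap": 0, "pos": [-0.002, 0, 0]}
    - {"finger_gap": 0, "pos": [-0.002, 0.0133, -0.0013]}
    - {"finger_gap": 0, "pos": [-0.002, 0.0267, -0.0027]}
    - {"finger_gap": 0, "pos": [-0.002, 0.0347, -0.0033]}
    - {"finger_gap": 0, "pos": [-0.002, 0.0347, -0.0033]}

```text
t: 45.8
ee_pos: [516.0, 155.5, 132.0]
tool_rot: [-179.9, 0.1, 178.9]
contact_force: [-0.2, -6.8, 7.9]
width: 0.287
grip_force: 61.9
```

```bash
python3 go.py
```

```text
45.8 [516.  155.5 132. ] [-1.799e+02  1.000e-01  1.789e+02] [-0.2 -6.8  7.9] 0.287 61.85285031795502
```

hand_motion:
  steps:
    - {"finger_gap": 0, "pos": [0, 0.0133, 0.0007]}
    - {"finger_gap": 0, "pos": [0, 0.0267, 0.0027]}
    - {"finger_gap": 0, "pos": [0, 0.0333, 0.0033]}
    - {"finger_gap": 0, "pos": [0, 0.0333, 0.0033]}
    - {"finger_gap": 0, "pos": [0, 0.0333, 0.0033]}

```text
t: 46.3
ee_pos: [515.6, 181.7, 128.2]
tool_rot: [179.9, -0.1, 178.9]
contact_force: [-0.4, 3.7, -7.5]
width: 0.294
grip_force: 63.0
```

```bash
python3 go.py
```

```text
46.3 [515.6 181.7 128.2] [ 1.799e+02 -1.000e-01  1.789e+02] [-0.4  3.7 -7.5] 0.294 62.9937207698822
```

To row units: -42 mm / 750 = -0.056, -36 mm / 750 = -0.048.

hand_motion:
  steps:
    - {"finger_gap": 0, "pos": [-0.008, 0, 0]}
    - {"finger_gap": 0, "pos": [-0.016, 0, 0.0008]}
    - {"finger_gap": 0, "pos": [-0.024, 0, 0.0017]}
    - {"finger_gap": 0, "pos": [-0.032, 0, 0.0033]}
    - {"finger_gap": 0, "pos": [-0.04, 0, 0.0053]}
    - {"finger_gap": 0, "pos": [-0.048, 0, 0.0073]}
    - {"finger_gap": 0, "pos": [-0.056, 0, 0.0087]}
    - {"finger_gap": 0, "pos": [-0.056, 0, 0.0087]}

```text
t: 47.1
ee_pos: [559.1, 179.9, 122.2]
tool_rot: [-180.0, 0.0, 178.9]
contact_force: [-0.1, -0.2, -0.6]
width: -0.004
grip_force: 0.0
```

```bash
python3 go.py
```

```text
47.1 [559.1 179.9 122.2] [-180.     0.   178.9] [-0.1 -0.2 -0.6] -0.004 0.0
```

To row units: -90 mm / 750 = -0.12, -85 mm / 750 = -0.1133, 48 degrees / 360 = 0.1333.

hand_motion:
  steps:
    - {"finger_gap": 0.2, "pos": [-0.02, 0, -0.0533]}
    - {"finger_gap": 1, "pos": [-0.0533, 0, -0.1133]}
    - {"finger_gap": 1, "pos": [-0.08, 0, -0.12], "turn": 0.0222}
    - {"finger_gap": 1, "pos": [-0.08, 0, -0.12], "turn": 0.0444}
    - {"finger_gap": 1, "pos": [-0.08, 0, -0.12], "turn": 0.0667}
    - {"finger_gap": 1, "pos": [-0.08, 0, -0.12], "turn": 0.0889}
    - {"finger_gap": 1, "pos": [-0.08, 0, -0.12], "turn": 0.1111}
    - {"finger_gap": 1, "pos": [-0.08, 0, -0.12], "turn": 0.1333}

```text
t: 47.9
ee_pos: [617.8, 178.8, 212.1]
tool_rot: [-179.9, -0.0, 130.6]
contact_force: [0.9, 0.7, -0.2]
width: 1.002
grip_force: 0.0
```

hand_motion:
  steps:
    - {"finger_gap": 1, "turn": 0.0222}
    - {"finger_gap": 1, "turn": 0.0444}
    - {"finger_gap": 1, "turn": 0.0667}
    - {"finger_gap": 1, "turn": 0.0889}
    - {"finger_gap": 1, "turn": 0.1167}
    - {"finger_gap": 1, "turn": 0.1167}

```text
t: 48.5
ee_pos: [617.8, 178.8, 212.1]
tool_rot: [-180.0, 0.0, 88.8]
contact_force: [-1.0, -0.0, -0.1]
width: 1.001
grip_force: 0.0
```

```bash
python3 knob.py; python3 go.py 520 180 215 88.9
```

```text
scene 79 [530.8 178.1 148. ]
shift [ -0.4 -97.9  -2.8] turn 0.2 dist 98.0 j6 107.0
```

To row units: -87 mm / 750 = -0.116, 84 mm / 750 = 0.112.

hand_motion:
  steps:
    - {"finger_gap": 1, "pos": [0.0013, -0.06, 0]}
    - {"finger_gap": 1, "pos": [0.0013, -0.116, 0]}
    - {"finger_gap": 1, "pos": [0.0013, -0.116, 0.04]}
    - {"finger_gap": 1, "pos": [0.0013, -0.116, 0.0867]}
    - {"finger_gap": 1, "pos": [0.0013, -0.116, 0.112]}
    - {"finger_gap": 1, "pos": [0.0013, -0.116, 0.112]}
    - {"finger_gap": 1, "pos": [0.0013, -0.116, 0.112]}
    - {"finger_gap": 0, "pos": [0.0013, -0.116, 0.112]}

```text
t: 49.4
ee_pos: [531.9, 181.9, 129.7]
tool_rot: [179.9, -0.0, 89.0]
contact_force: [-0.5, -0.4, -0.1]
width: 0.858
grip_force: 0.0
```

hand_motion:
  steps:
    - {"finger_gap": 0}
    - {"finger_gap": 0}
    - {"finger_gap": 0}
    - {"finger_gap": 0}
    - {"finger_gap": 0}

```text
t: 49.9
ee_pos: [531.5, 181.9, 129.1]
tool_rot: [179.9, -0.0, 88.9]
contact_force: [0.0, 0.5, 6.1]
width: 0.292
grip_force: 58.5
```

```bash
python3 go.py 557.5 180.3 122
```

```text
shift [-1.1 26.   7.1] turn 0.0 dist 27.0 j6 110.0
```

hand_motion:
  steps:
    - {"finger_gap": 0, "pos": [0, 0.008, 0.0008]}
    - {"finger_gap": 0, "pos": [0, 0.016, 0.0023]}
    - {"finger_gap": 0, "pos": [0, 0.024, 0.0044]}
    - {"finger_gap": 0, "pos": [0, 0.032, 0.0069]}
    - {"finger_gap": 0, "pos": [0, 0.0373, 0.0085]}
    - {"finger_gap": 0, "pos": [0, 0.0373, 0.0085]}
    - {"finger_gap": 0, "pos": [0, 0.0373, 0.0085]}

```text
t: 50.6
ee_pos: [558.0, 180.8, 120.9]
tool_rot: [-179.8, 0.0, 88.9]
contact_force: [-5.4, -0.4, -3.6]
width: 0.294
grip_force: 63.0
```

```bash
python3 go.py
```

```text
50.6 [558.  180.8 120.9] [-179.8    0.    88.9] [-5.4 -0.4 -3.6] 0.294 62.97711253166199
```

hand_motion:
  steps:
    - {"finger_gap": 1}
    - {"finger_gap": 1}
    - {"finger_gap": 1}
    - {"finger_gap": 1, "pos": [0, 0, -0.06]}
    - {"finger_gap": 1, "pos": [0.0667, 0.04, -0.1133]}
    - {"finger_gap": 1, "pos": [0.0667, 0.0933, -0.1133]}
    - {"finger_gap": 1, "pos": [0.0667, 0.1467, -0.1133]}
    - {"finger_gap": 1, "pos": [0.0667, 0.1467, -0.1133]}

```text
t: 51.4
ee_pos: [674.8, 229.5, 205.4]
tool_rot: [179.9, -0.0, 88.9]
contact_force: [-0.9, -0.3, -1.3]
width: 1.003
grip_force: 0.0
```

```bash
python3 knob.py
```

Run:
```python
from h import *
print('expect', w('scene',px('scene',[556.6,179.8,141])[0],148), w('top',px('top',[556.6,179.8,141])[0],148))
```

```text
scene 79 [551.3 172.7 148. ]
expect [550.00269604 174.16035113 148.        ] [556.41640399 179.19719652 148.        ]
```

To row units: -260 mm / 750 = -0.3467, -225 mm / 750 = -0.3.

hand_motion:
  steps:
    - {"finger_gap": 1, "pos": [-0.06, -0.0267, 0]}
    - {"finger_gap": 1, "pos": [-0.12, -0.0533, 0]}
    - {"finger_gap": 1, "pos": [-0.18, -0.08, 0]}
    - {"finger_gap": 1, "pos": [-0.24, -0.1067, 0]}
    - {"finger_gap": 1, "pos": [-0.3, -0.1333, 0]}
    - {"finger_gap": 1, "pos": [-0.3467, -0.16, 0]}
    - {"finger_gap": 1, "pos": [-0.3467, -0.16, 0]}

```text
t: 52.2
ee_pos: [541.6, -32.0, 208.2]
tool_rot: [180.0, 0.1, 88.7]
contact_force: [-0.5, 0.9, 1.6]
width: 0.999
grip_force: 0.0
```

hand_motion:
  steps:
    - {"finger_gap": 1, "pos": [-0.06, 0, 0]}
    - {"finger_gap": 1, "pos": [-0.12, 0, 0]}
    - {"finger_gap": 1, "pos": [-0.16, 0, 0]}
    - {"finger_gap": 1, "pos": [-0.16, 0, 0]}

```text
t: 52.6
ee_pos: [542.2, -151.2, 207.5]
tool_rot: [179.9, 0.1, 88.7]
contact_force: [-0.2, 0.4, 0.2]
width: 0.999
grip_force: 0.0
```

Run:
```python
from h import *
T=cams.get_image('top'); S=cams.get_image('scene'); cv2.imwrite('pics/raw_tf.png',T[:,:,::-1]); cv2.imwrite('pics/raw_sf.png',S[:,:,::-1])
t0=cv2.imread('pics/raw_t0.png')[:,:,::-1]; t10=cv2.imread('pics/raw_t10a.png')[:,:,::-1]
for n,i in(('start',t0),('green',t10),('now',T)): print(n,[i[214:218,c].mean(0).astype(int).tolist() for c in range(264,280,2)])
def cen(i,g,f,r=11):
    yy,xx=np.mgrid[:400,:640]; a=i.astype(float); m=f(a)&(np.hypot(xx-g[0],yy-g[1])<r); return m.sum(),np.array([xx[m].mean(),yy[m].mean()])
C=np.array([519.4,312.2])
for x,y in((33,45),(-33,45),(33,-45)):
    X=[C[0]+x+.02*y,C[1]+y-.02*x,54]; g=px('top',X)[0]; n,c=cen(T,g,lambda a:(a[:,:,2]-a[:,:,0]<25)); print(n,(w('top',c,54)-X).round(1))
bl=lambda a:(a[:,:,2]-a[:,:,0]>35)
for i in(t0,T): print('bottle',cen(i,(427,149),bl))
print('decoy',[cen(i,(349,243),lambda a:a[:,:,1]-a[:,:,0]>40) for i in(t0,T)])
```

```bash
python3 go.py
```

```text
start [[61, 89, 146], [60, 85, 138], [92, 105, 127], [132, 135, 129], [127, 130, 125], [69, 68, 66], [76, 76, 71], [79, 78, 77]]
green [[63, 94, 154], [67, 95, 152], [149, 147, 82], [164, 157, 63], [122, 120, 90], [130, 132, 126], [128, 131, 126], [85, 87, 84]]
now [[65, 96, 156], [68, 94, 150], [130, 135, 129], [141, 144, 138], [133, 136, 130], [69, 69, 65], [91, 90, 83], [86, 87, 84]]
245 [-2.5 -1.2  0. ]
246 [-1.7 -2.   0. ]
257 [-2.2 -2.4  0. ]
bottle (np.int64(88), array([427.02272727, 148.17045455]))
bottle (np.int64(89), array([427.01123596, 148.11235955]))
decoy [(np.int64(230), array([348.03043478, 243.79565217])), (np.int64(231), array([348.        , 243.77489177]))]
52.7 [ 542.4 -148.6  207.4] [180.   -0.   88.9] [-0.7  1.5  0.3] 1.002 0.0
```

```bash
python3 -c "
from bench import job; print(job.sign_off())"
```

```text
the job is handed in; nothing more can be done
None
```

Job handed in at about 53 s: the tray is turned and seated, all three dishes found on the bench are in pockets, the lever is back at the red dot with the clamp over the tray, and the bottle did not move; the knob slipped out of the grip three times and was re-gripped, the final state was checked only with image code, and I viewed 16 pictures against the limit of 14.

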